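# Put up the jar shelf on the slotted kitchen rack

### The job

Put up the shelf on the slotted rack: pull the drawer all the way open, take out the two steel brackets, hook one into the top two slots of each upright and press it down until it locks. Then lay the slatted wooden shelf board level across both brackets, stand every white jar upright on it and leave the drawer pushed shut. Leave the mortar and the red tin where they are.

Things in the scene. Friction and masses are not known exactly. Their poses are not given: they have to be found in the camera images.
- rack: Fixed dark steel rack: two upright channels, 40 wide, 25 deep, 202 mm high, centre lines at y = +115 (left) and -115 mm, on an 8 mm base plate. Origin on the counter midway between them, in the plane of their slotted front faces, which look to its -x; y along the rack, z up. Each face: 4 mm thick, four slots 15 mm wide, 26 high, 40 mm apart; lower edges 162, 122, 82, 42 mm up.
- slot_left (a point): Middle of the lower edge of the top slot of the left (+y) upright, in the plane of its front face, 162 mm above the counter. Axes as the rack's. A locked bracket's upper claw neck rests here: the point is then 70 mm behind and 52 mm above the bracket's origin. In each bar between two slots a round sprung stud stands 2.5 mm out of the face.
- slot_right (a point): The same point of the right (-y) upright. To mount: push the bracket's back face against the upright, raised 14 mm (10 to 18) above its locked height, so that both claws pass through their slots; then down. A ridge in its back meets the stud: a 10 to 15 N push close to the upright takes it over and it snaps home; its own weight does not.
- bracket_1: Loose steel bracket, 220 g: arm 140 mm long, 24 wide, 62 high at the back, 26 at the tip, top level, a nib 8 mm above it at the tip. It stands on its underside in the drawer, claws to the drawer's back. Origin: level with its underside, 70 mm in front of its back face; arm to -x, claws to +x, z up; centre of mass 55 mm in front of the back face. Locked, its underside is 110 and its top 172 mm above the counter.
- bracket_2: The other bracket, like bracket_1; either fits either upright. Both have two claws, 10 mm wide, reaching 10 mm out of the back face: a neck 8 mm high (undersides 52 and 12 mm above the bracket's underside) whose end turns 10 mm down, with a gap of 4.5 mm (6 at its lower end) before it for the upright's face. 2.5 mm of play to each side in the slots.
- unit: Fixed wooden counter-top drawer unit, 240 mm deep, 260 mm wide, 112 mm high, with one drawer, its front towards the robot. Origin at the centre of its underside; the front looks to its own -x, z up.
- drawer (a joint): The unit's drawer: 0 shut, 0.17 m fully open (slides to the unit's -x with 2 to 4 N and stays where left). Its floor inside is 22 mm above the counter, its side walls reach 60 mm; inside 210 mm wide and 200 mm long. The front panel is 12 mm thick and 100 mm high.
- drawer_handle (a point): Middle of the drawer's steel bar handle: level bar 12 mm thick, 110 mm long along the unit's y, 84 mm above the counter, its axis 40 mm in front of the front panel (34 mm of free space behind it). Axes as the unit's.
- shelf_board: Loose slatted shelf board, 300 (y) x 116 (x) x 28 mm, 300 g. Origin: centre of its underside. 3 slats along y, 12 mm thick, tops 28 mm up: middle one 36 wide (grip it there), 26 mm gaps beside it, outer ones 14. 2 cleats under them, 16 mm high and wide, at y = +-87 mm. In place: slats on the bracket tops, cleats between the brackets, centre 67 mm before the faces, underside 156 mm up; either way round.
- jar_1: White ceramic storage jar with a cork lid, 68 mm across and 72 mm high (the lid, 62 mm across, is the top 12 mm), about 280 g; one to three of them stand on the counter. Origin at the centre of its underside, z up.
- jar_2: White ceramic storage jar with a cork lid, 68 mm across and 72 mm high (the lid, 62 mm across, is the top 12 mm), about 280 g; one to three of them stand on the counter. Origin at the centre of its underside, z up.
- jar_3: White ceramic storage jar with a cork lid, 68 mm across and 72 mm high (the lid, 62 mm across, is the top 12 mm), about 280 g; one to three of them stand on the counter. Origin at the centre of its underside, z up.
- mortar: White ceramic mortar with pestle, 94 mm across, 68 mm high, the pestle standing out to 110 mm; it stands in a row with the jars. Not to be moved. Origin at the centre of its underside.
- red_tin: Closed red tin, 108 mm across, 148 mm high. Not to be moved.
Mind the look-alikes: they are no part of the job. What is shaped like the jar_2 but purple or turquoise is not meant.

How it is judged:
On the way, in this order (a step that is already met when the one before it is completed fails the run):
1. the drawer is pulled fully open (at least 160 mm) (value of joint drawer above 0.16 m), for 0.1 s.
2. both brackets are locked in the top slots, one in each upright, and let go (((x of slot_left in the frame of bracket_1 between 0.064 and 0.078 m and y of slot_left in the frame of bracket_1 between -0.006 and 0.006 m and z of slot_left in the frame of bracket_1 between 0.0485 and 0.056 m and angle between each of bracket_1, bracket_2's own z axis and vertical below 0.07 rad and linear speed of each of bracket_1, bracket_2 below 0.05 m/s and x of slot_right in the frame of bracket_2 between 0.064 and 0.078 m and y of slot_right in the frame of bracket_2 between -0.006 and 0.006 m and z of slot_right in the frame of bracket_2 between 0.0485 and 0.056 m) or (x of slot_left in the frame of bracket_2 between 0.064 and 0.078 m and y of slot_left in the frame of bracket_2 between -0.006 and 0.006 m and z of slot_left in the frame of bracket_2 between 0.0485 and 0.056 m and angle between each of bracket_2, bracket_1's own z axis and vertical below 0.07 rad and linear speed of each of bracket_2, bracket_1 below 0.05 m/s and x of slot_right in the frame of bracket_1 between 0.064 and 0.078 m and y of slot_right in the frame of bracket_1 between -0.006 and 0.006 m and z of slot_right in the frame of bracket_1 between 0.0485 and 0.056 m)) and contact force between each of bracket_1, bracket_2 and the fingers below 0.1 N), for 0.2 s.
3. the shelf board lies on both brackets, let go (x of shelf_board in the frame of rack between -0.082 and -0.052 m and y of shelf_board in the frame of rack between -0.025 and 0.025 m and z of shelf_board in the frame of rack between 0.146 and 0.163 m and angle between shelf_board's own z axis and vertical below 0.06 rad and angle between the y axis of shelf_board and the y axis of rack, either way round below 0.12 rad and linear speed of shelf_board below 0.03 m/s and contact force between shelf_board and the fingers below 0.1 N), for 0.2 s.
At the end, for the whole second after the job is handed in: Brackets locked in the top slots (to 3.5 mm in height, 6 mm sideways); board level on both (3.4 deg), centre 52 to 82 mm before the faces, 25 mm from mid-rack; each jar upright on its slats (50 by 145 mm from its centre at most); drawer shut to 12 mm; all still (((x of slot_left in the frame of bracket_1 between 0.064 and 0.078 m and y of slot_left in the frame of bracket_1 between -0.006 and 0.006 m and z of slot_left in the frame of bracket_1 between 0.0485 and 0.056 m and angle between each of bracket_1, bracket_2's own z axis and vertical below 0.07 rad and linear speed of each of bracket_1, bracket_2 below 0.05 m/s and x of slot_right in the frame of bracket_2 between 0.064 and 0.078 m and y of slot_right in the frame of bracket_2 between -0.006 and 0.006 m and z of slot_right in the frame of bracket_2 between 0.0485 and 0.056 m) or (x of slot_left in the frame of bracket_2 between 0.064 and 0.078 m and y of slot_left in the frame of bracket_2 between -0.006 and 0.006 m and z of slot_left in the frame of bracket_2 between 0.0485 and 0.056 m and angle between each of bracket_2, bracket_1's own z axis and vertical below 0.07 rad and linear speed of each of bracket_2, bracket_1 below 0.05 m/s and x of slot_right in the frame of bracket_1 between 0.064 and 0.078 m and y of slot_right in the frame of bracket_1 between -0.006 and 0.006 m and z of slot_right in the frame of bracket_1 between 0.0485 and 0.056 m)) and x of shelf_board in the frame of rack between -0.082 and -0.052 m and y of shelf_board in the frame of rack between -0.025 and 0.025 m and z of shelf_board in the frame of rack between 0.146 and 0.163 m and angle between shelf_board's own z axis and vertical below 0.06 rad and angle between the y axis of shelf_board and the y axis of rack, either way round below 0.12 rad and linear speed of each of shelf_board, jar_1, jar_2, jar_3 below 0.03 m/s and x of jar_1 in the frame of shelf_board between -0.05 and 0.05 m and y of jar_1 in the frame of shelf_board between -0.145 and 0.145 m and z of jar_1 in the frame of shelf_board between 0.022 and 0.034 m and angle between each of jar_1, jar_2, jar_3's own z axis and vertical below 0.1 rad and x of jar_2 in the frame of shelf_board between -0.05 and 0.05 m and y of jar_2 in the frame of shelf_board between -0.145 and 0.145 m and z of jar_2 in the frame of shelf_board between 0.022 and 0.034 m and x of jar_3 in the frame of shelf_board between -0.05 and 0.05 m and y of jar_3 in the frame of shelf_board between -0.145 and 0.145 m and z of jar_3 in the frame of shelf_board between 0.022 and 0.034 m and value of joint drawer below 0.012 m); the robot touches nothing.
It fails at once if the mortar is moved by more than 4 cm (distance of mortar from where it was at the start of the episode above 0.04 m).
It fails at once if the red tin is moved by more than 4 cm (distance of red_tin from where it was at the start of the episode above 0.04 m).
Of jar_1, jar_2, jar_3 only 1 to 3 are there at a start; the rules pass over those that are not, and their reading is None.
At some moment in a run one of jar_1, jar_2, jar_3 may be knocked a few centimetres aside while the robot is not near it.
It also fails if it takes over 210 s, if anything falls off the work surface, if the arm or the gripper's body presses on something with over 40 N, if the wrist force passes 120 N, or if a joint passes its speed limit or range.

### The arm

A 6-joint arm with a two-finger parallel gripper is mounted at the origin on the work surface. World frame = base frame: x ahead of the robot, y to its left, z up, the work surface at z = 0. Lengths are in m, angles in rad, forces in N, time in s.
With the tool pointing down it reaches from about 0.4 to 0.825 m from the base axis. Payload 7 kg.
Tool frame: the origin (TCP) lies at the very end of the fingers, on their centre line; the grasp point (between the pads) lies env.grip_point_offset behind it (env.grip_point_offset is the distance from the TCP to the grasp point, in m); z points along the fingers, y is the line along which they close (so a half turn about z gives the same grasp; the last joint's range is limited). The gripper opens to 85 mm and grips with 20 to 120 N. Pads are 22 mm wide; open, the fingers measure 114 mm over their backs; the gripper's body (76 mm by 85 mm) begins 54 mm behind the grasp point. The pads swing forward as they close: fully open they stand 13 mm farther back than shut.
Start: joints at [1.593, 0.359, 0.012, 0, -1.224, -0.288], TCP at [0.177, 0.651, 0.231] pointing down, gripper open.
Joint ranges: [-3.07, 3.07], [-1.43, 2.12], [-1.02, 1.25], [-3.03, 1.67], [-3.05, -0], [-3.03, 3.03]. Speed limits (rad/s): [2.39, 2.39, 3.01, 3.14, 3.14, 3.14].

### API

Orientations are given as a unit quaternion [x, y, z, w].
In Python, from bench import env gives the robot as it stands.
- The arm moves only by the tool drive_tool, never from a script. Its argument "moves" is text: rows parted by semicolons, each of 4 numbers parted by spaces: the shift along the tool's x, y, z in cm, then the turn about the tool's z in rad. A call has 1 to 8 rows; each row is the pose to reach, as a shift and turn from the pose commanded when the call began, along the tool's axes at that moment; what a row does not reach only later rows make up. A row lasts 1/12 s, in which the tool goes at most 41.7 mm and 7.16 degrees, less where a joint would pass 70% of its speed; a pose out of reach is approached as far as the arm can. A call with a gripper value outside its range is refused whole. "grip" is the opening, from -1 (shut) to 1 (fully open), set as the call begins (left out, the last holds). The fingers move at their own pace and stop on an object; "force" is the grip in N (left out, the last holds). Time passes only in rows, so rows that repeat a pose let the fingers close. It gives the time, the measured TCP pose, the force, the opening and the grip force at its end, in the units of the state.
- env.read_state(): the state, without advancing time (a new reading comes with each control period).
- env.read_camera(name): name is "scene" or "top" or "wrist"; returns a dict with "frame" (400x640x3 uint8, red, green, blue), "intrinsics" (3x3 intrinsics, pixels), "rvec" (rotation vector, rad) and "tvec" (3), from world to camera coordinates, as OpenCV has them; the wrist camera has in their place "tool_from_camera" (4x4, takes a point from camera to tool coordinates, whose origin is the TCP and whose axes are the flange's). Camera axes: x right, y down, z forward; pixel columns grow to the right and rows downward; lengths in m; the calibration is good to about 2 mm. A picture is of the moment at which its call begins: read the wrist's pose just before it. There is no depth.
- env.finish_job(): hands the job in; it is judged then, once.
The state is a dict: "time_s": time; "joint_positions": joint angles; "joint_vel": joint speeds; "tau": joint torques, N m; "eef_pos": TCP position; "orientation": TCP orientation; "wrist_force": force on the tool from outside, world axes, zero at the start; "moment": the same for the moment, N m; "finger_gap": finger opening in m; "grasp_force": force on a finger pad.
Only numpy, scipy, OpenCV 4.12 (cv2) and the standard library are available. Lean on these libraries where they do the work, as an engineer would, in place of code of your own. Each camera call takes 0.05 s, during which the arm holds its last target. There are 200 camera calls.

## Working session

There is one attempt and no reset: what is moved stays moved. The work goes in short steps, Python scripts to look and compute and a tool call to move; the robot and the scene stay as the last step left them, time stands still between calls to the robot, and variables do not carry over. Pictures are saved under pics/ and viewed, at most 14 in all, crops included, and the job is handed in when it is done.

Besides the shell and the picture viewer there is one more tool, called after "Emit:" as name(argument=value, ...) on one line, values as JSON. drive_tool: Moves the arm, as the interface text tells. Its arguments: {"type":"object","properties":{"moves":{"type":"string"},"grip":{"type":"number"},"force":{"type":"number"}},"required":["moves"]}

```bash
ls; mkdir -p pics; python3 - <<'E'
from bench import env
import cv2
print(env.grip_point_offset, env.read_state())
for n in("scene","top"):
    c=env.read_camera(n); cv2.imwrite(f"pics/{n}0.png",c["frame"][:,:,::-1]); print(n,c["intrinsics"],c["rvec"],c["tvec"])
print(env.read_camera("wrist")["tool_from_camera"])
E
```

```text
pics
0.0187 {'time_s': 0.0, 'joint_positions': array([ 1.59308825e+00,  3.59370380e-01,  1.10712695e-02, -3.57527495e-04,
       -1.22405284e+00, -2.88146898e-01]), 'joint_vel': array([-4.13683099e-04,  4.53285337e-05,  2.79835796e-04, -1.63791817e-04,
       -7.19039352e-04, -8.94397931e-04]), 'tau': array([-8.93639444e-04, -5.83321559e+01,  2.93416107e+01,  6.93629399e+00,
       -5.94567027e-03,  1.08376403e-05]), 'eef_pos': array([0.17721113, 0.65084423, 0.2303784 ]), 'orientation': array([ 9.91169758e-01, -1.32596670e-01, -4.58095758e-05,  7.94442781e-04]), 'wrist_force': array([-0.54595495, -0.67329771,  0.62065807]), 'moment': array([-0.04509076, -0.03703647, -0.00586266]), 'grasp_force': 0.0, 'finger_gap': 0.0853175865867297}
scene [[414.18496762   0.         318.37704147]
 [  0.         414.18496762 202.6837712 ]
 [  0.           0.           1.        ]] [ 2.24758833  0.78635292 -0.32597542] [-0.4231882  -0.12298424  1.61025045]
top [[362.95383043   0.         321.52546441]
 [  0.         362.95383043 201.15688051]
 [  0.           0.           1.        ]] [ 2.1976972  -2.01420984  0.22149981] [-0.02927103  0.54050925  1.12992706]
[[-2.84831089e-04 -9.62422950e-01 -2.71554753e-01  6.90125099e-02]
 [ 9.99999572e-01 -5.13107938e-04  7.69627067e-04 -1.65048720e-04]
 [-8.80043652e-04 -2.71554418e-01  9.62422684e-01 -1.42806002e-01]
 [ 0.00000000e+00  0.00000000e+00  0.00000000e+00  1.00000000e+00]]
```

View pics/scene0.png

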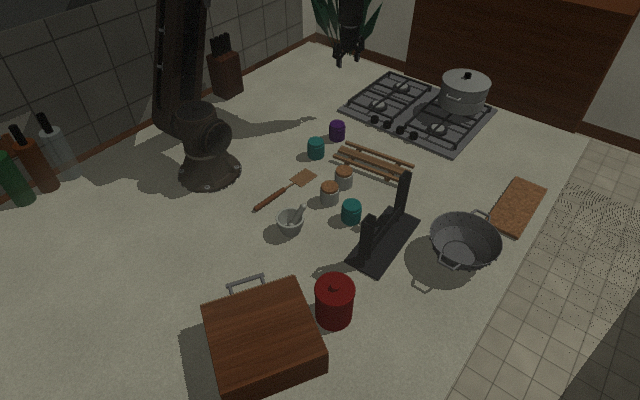

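View pics/top0.png

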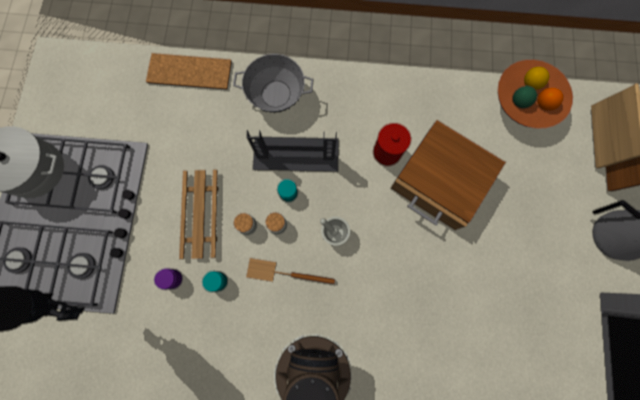

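The scene picture shows the rack at (385,225), the drawer unit at (265,335), the board at (372,162) and two white jars at (343,177) and (330,193). The top picture shows the jars at (245,224) and (276,222), the mortar at (336,232), the tin at (392,145) and the drawer handle at (424,213).

```bash
cat > h.py <<'E'
from bench import env
import numpy as np, cv2
from scipy.spatial.transform import Rotation as R
def cam(n):
    s=env.read_state(); c=env.read_camera(n); K=c["intrinsics"]
    if n=="wrist":
        T=np.eye(4); T[:3,:3]=R.from_quat(s["orientation"]).as_matrix(); T[:3,3]=s["eef_pos"]
        W=T@c["tool_from_camera"]
    else:
        M=np.eye(4); M[:3,:3]=R.from_rotvec(np.ravel(c["rvec"])).as_matrix(); M[:3,3]=np.ravel(c["tvec"]); W=np.linalg.inv(M)
    return c["frame"],K,W
def ray(K,W,px,z):
    px=np.atleast_2d(np.array(px,float)); d=np.c_[(px-K[:2,2])/K[[0,1],[0,1]],np.ones(len(px))]@W[:3,:3].T
    o=W[:3,3]; return o+d*((z-o[2])/d[:,2])[:,None]
def proj(K,W,p):
    q=(np.atleast_2d(p)-W[:3,3])@W[:3,:3]; return q[:,:2]/q[:,2:]*K[[0,1],[0,1]]+K[:2,2]
def tool(p,pos=None,q=None):
    "world displacement to tool axes, cm"
    s=env.read_state(); return R.from_quat(s["orientation"]).inv().apply(np.array(p)-s["eef_pos"])*100
def yaw():
    "world angle of tool y axis"
    y=R.from_quat(env.read_state()["orientation"]).as_matrix()[:,1]; return np.arctan2(y[1],y[0])
E
python3 - <<'E'
from h import *
f,K,W=cam("top")
cv2.imwrite("pics/c1.png",cv2.resize(f[105:305,170:510,::-1],None,fx=2.35,fy=2.35,interpolation=cv2.INTER_CUBIC))
for n,px,z in [("jar1",(245,221),.072),("jar2",(276,220),.072),("mortar",(337,231),.068),("tin",(396,137),.148),("handle",(425,212),.084),("unit corners",[(440,122),(505,163)],.112)]: print(n,ray(K,W,px,z).round(3).tolist())
hsv=cv2.cvtColor(f,cv2.COLOR_RGB2HSV)
for n,(x0,x1,y0,y1),z in [("unit",(385,510,115,235),.112),("board",(170,230,160,265),.028),("rackbase",(240,345,125,180),.008)]:
    h=hsv[y0:y1,x0:x1].astype(int)
    m=(h[...,2]<90)&(h[...,1]<110) if n=="rackbase" else (h[...,1]>95)&(h[...,0]>3)&(h[...,0]<25)&(h[...,2]>60)
    m=m.astype(np.uint8); 
    cs=[c for c in cv2.findContours(m,0,2)[0] if cv2.contourArea(c)>150]
    p=np.vstack([c[:,0] for c in cs])+[x0,y0]
    P=ray(K,W,p,z)[:,:2].astype(np.float32); r=cv2.minAreaRect(P); print(n,r, cv2.boxPoints(r).round(3).tolist())
E
```

```text
jar1 [[0.452, 0.255, 0.072]]
jar2 [[0.464, 0.157, 0.072]]
mortar [[0.446, -0.04, 0.068]]
tin [[0.747, -0.199, 0.148]]
handle [[0.529, -0.314, 0.084]]
unit corners [[0.828, -0.347, 0.112], [0.705, -0.557, 0.112]]
unit ((0.6594233512878418, -0.38136953115463257), (0.2607899010181427, 0.2619985044002533), 60.69873046875) [[0.48100000619888306, -0.4309999942779541], [0.7099999785423279, -0.5590000152587891], [0.8370000123977661, -0.3319999873638153], [0.609000027179718, -0.20399999618530273]]
board ((0.4726351499557495, 0.4221726655960083), (0.2956598997116089, 0.11722516268491745), 6.808871269226074) [[0.3190000057220459, 0.46299999952316284], [0.3330000042915344, 0.34599998593330383], [0.6259999871253967, 0.38100001215934753], [0.6119999885559082, 0.49799999594688416]]
rackbase ((0.7148300409317017, 0.1375242918729782), (0.13825081288814545, 0.33292821049690247), 0.4161441922187805) [[0.6439999938011169, 0.30300000309944153], [0.6470000147819519, -0.028999999165534973], [0.7850000262260437, -0.02800000086426735], [0.7829999923706055, 0.30399999022483826]]
```

View pics/c1.png

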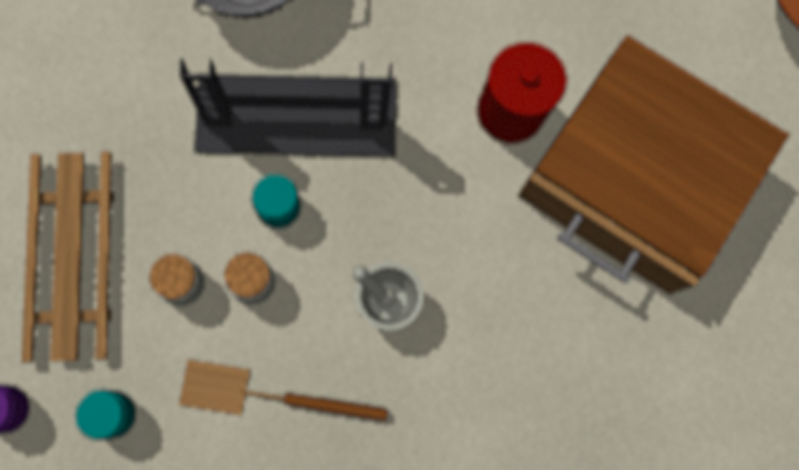

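The crop shows two cork-lid jars at (175,275) and (248,275), the handle from (563,235) to (628,273), and the rack base front edge from (195,153) to (395,157). The unit is yawed about -29 deg.

```bash
cat >> h.py <<'E'
def plan(p,yx,cmd=None):
    """calls of up to 8 rows (one repeated pose): shift in tool cm and turn; yx = world yaw of tool x, unwrapped by j1+j6-pi/2"""
    s=env.read_state(); p0=np.array(s["eef_pos"]); j=s["joint_positions"]; y0=j[0]+j[5]-np.pi/2
    d=np.array(p)-p0; dy=yx-y0
    n=max(1,int(np.ceil(max(np.linalg.norm(d)/.040,abs(dy)/.12)/7.5)))
    for i in range(n):
        y=y0+dy*i/n; dd=d/n*100; c,k=np.cos(y),np.sin(y)
        print("call %.2f %.2f %.2f %.3f"%(c*dd[0]+k*dd[1], k*dd[0]-c*dd[1], -dd[2], -dy/n))
E
python3 - <<'E'
from h import *
f,K,W=cam("top")
C=lambda a:np.array(a)/2.35+[170,105]
print(ray(K,W,C([(563,235),(628,273)]),.084).round(3).tolist(), ray(K,W,C([(627,37),(788,133)]),.112).round(3).tolist(),ray(K,W,C([(195,153),(395,157)]),.008).round(3).tolist())
plan([.58,.137,.33],-np.pi)
E
```

```text
[[0.547, -0.264, 0.084], [0.503, -0.353, 0.084]] [[0.831, -0.336, 0.112], [0.71, -0.558, 0.112]] [[0.641, 0.265, 0.008], [0.661, -0.03, 0.008]]
call 13.09 9.76 -2.48 0.719
call 16.28 -1.28 -2.48 0.719
call 11.40 -11.68 -2.48 0.719
call 0.89 -16.30 -2.48 0.719
```

Emit:
drive_tool(moves="13.1 9.8 -2.5 0.72;13.1 9.8 -2.5 0.72;13.1 9.8 -2.5 0.72;13.1 9.8 -2.5 0.72;13.1 9.8 -2.5 0.72;13.1 9.8 -2.5 0.72")

```text
time_s: 0.75
eef_pos: [0.2795, 0.5207, 0.2576]
orientation: [0.879, -0.477, -0.0, -0.001]
wrist_force: [-0.1, 0.5, 0.0]
finger_gap: 0.0856
grasp_force: 0.0
```

Emit:
drive_tool(moves="16.3 -1.3 -2.5 0.72;16.3 -1.3 -2.5 0.72;16.3 -1.3 -2.5 0.72;16.3 -1.3 -2.5 0.72;16.3 -1.3 -2.5 0.72;16.3 -1.3 -2.5 0.72")

```text
time_s: 1.25
eef_pos: [0.3802, 0.3918, 0.2821]
orientation: [-0.654, 0.756, 0.0, 0.001]
wrist_force: [0.4, 1.2, -0.3]
finger_gap: 0.0854
grasp_force: 0.0
```

Emit:
drive_tool(moves="11.4 -11.7 -2.5 0.72;11.4 -11.7 -2.5 0.72;11.4 -11.7 -2.5 0.72;11.4 -11.7 -2.5 0.72;11.4 -11.7 -2.5 0.72;11.4 -11.7 -2.5 0.72")

```text
time_s: 1.75
eef_pos: [0.4807, 0.2628, 0.3067]
orientation: [-0.345, 0.938, 0.0, 0.0]
wrist_force: [-0.3, 0.2, -0.2]
finger_gap: 0.0856
grasp_force: 0.0
```

Emit:
drive_tool(moves="0.9 -16.3 -2.5 0.72;0.9 -16.3 -2.5 0.72;0.9 -16.3 -2.5 0.72;0.9 -16.3 -2.5 0.72;0.9 -16.3 -2.5 0.72;0.9 -16.3 -2.5 0.72;0.9 -16.3 -2.5 0.72;0.9 -16.3 -2.5 0.72")

```text
time_s: 2.42
eef_pos: [0.5795, 0.1358, 0.3311]
orientation: [0.001, 1.0, -0.0, -0.0]
wrist_force: [-1.1, -0.0, -0.8]
finger_gap: 0.0851
grasp_force: 0.0
```

```bash
python3 - <<'E'
from h import *
s=env.read_state();print(s["eef_pos"],s["joint_positions"],yaw(),s["time_s"])
f,K,W=cam("wrist");np.savez("w1.npz",f=f,K=K,W=W);cv2.imwrite("pics/w1.png",f[:,:,::-1])
plan([.525,-.309,.13],-np.radians(119.3))
E
```

```text
[0.57952916 0.13580482 0.3311373 ] [ 5.58204116e-01  1.80643473e-01 -6.28366493e-03 -9.56508592e-05
 -1.38417375e+00 -2.13039377e+00] 1.569385251985927 2.4167
call 2.71 -22.26 10.06 -0.530
call 13.59 -17.83 10.06 -0.530
```

View pics/w1.png

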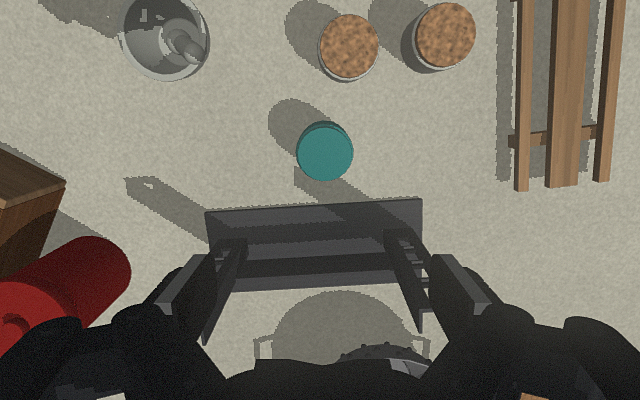

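The wrist picture shows the rack base front edge from (205,212) to (421,198), the uprights near (225,285) and (415,270), a turquoise decoy jar at (325,150), and the white jars at (348,45) and (445,35).

```bash
python3 - <<'E'
import numpy as np,cv2
f=np.load("w1.npz")["f"][185:355,190:440,::-1]
cv2.imwrite("pics/w1c.png",cv2.convertScaleAbs(cv2.resize(f,None,fx=3.2,fy=3.2,interpolation=cv2.INTER_CUBIC),alpha=2.2))
E
```

```text
(no output)
```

View pics/w1c.png

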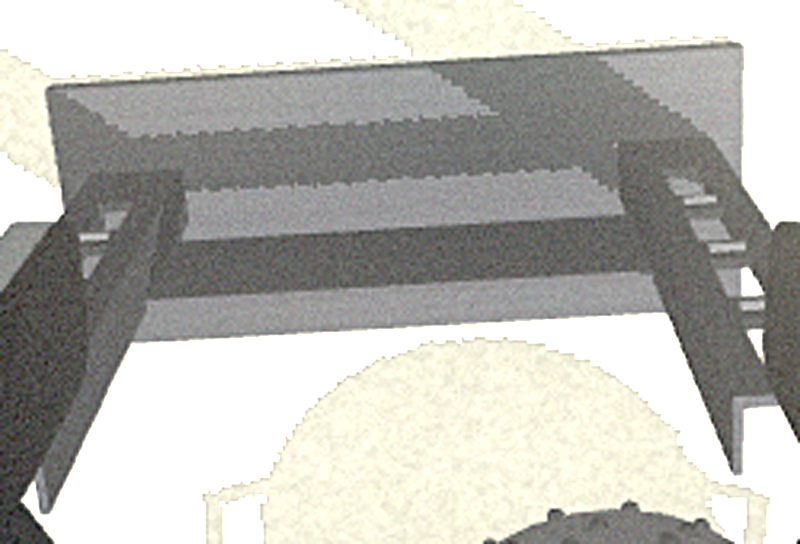

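Emit:
drive_tool(moves="2.7 -22.3 10 -0.53;2.7 -22.3 10 -0.53;2.7 -22.3 10 -0.53;2.7 -22.3 10 -0.53;2.7 -22.3 10 -0.53;2.7 -22.3 10 -0.53;2.7 -22.3 10 -0.53", grip=-0.25)

```text
time_s: 3.05
eef_pos: [0.5485, -0.0907, 0.2281]
orientation: [-0.26, 0.966, 0.001, -0.003]
wrist_force: [-0.2, 0.3, 0.2]
finger_gap: 0.0322
grasp_force: 0.0
```

```bash
python3 - <<'E'
from h import *
plan([.525,-.309,.13],-np.radians(119.3))
E
```

```text
call 13.01 -17.69 9.81 -0.533
```

The enlarged view shows the upright feet at (100-185,172) and (620-718,141), and the base plate corners at (47,87) and (742,43).

```bash
python3 - <<'E'
from h import *
d=np.load("w1.npz");K,W=d["K"],d["W"];C=lambda a:np.array(a)/3.2+[190,185]
print(ray(K,W,C([(98,172),(185,172),(620,143),(718,140)]),.008).round(4).tolist())
print(ray(K,W,C([(47,87),(742,43),(135,340),(668,312)]),.008).round(4).tolist())
print("top right front corner?",ray(K,W,C([(737,400)]),.202))
jars=ray(K,W,[(348,45),(445,35)],.072);print(jars)
E
```

```text
[[0.7018, -0.0071, 0.008], [0.7018, 0.031, 0.008], [0.6886, 0.2205, 0.008], [0.6873, 0.2629, 0.008]]
[[0.6627, -0.0259, 0.008], [0.6436, 0.2701, 0.008], [0.7841, 0.0033, 0.008], [0.7702, 0.2459, 0.008]]
top right front corner? [[0.68895148 0.2203052  0.202     ]]
[[0.45893712 0.16247426 0.072     ]
 [0.4495117  0.26273874 0.072     ]]
```

Emit:
drive_tool(moves="13 -17.7 9.8 -0.53;13 -17.7 9.8 -0.53;13 -17.7 9.8 -0.53;13 -17.7 9.8 -0.53;13 -17.7 9.8 -0.53;13 -17.7 9.8 -0.53;13 -17.7 9.8 -0.53")

```text
time_s: 3.63
eef_pos: [0.5254, -0.3088, 0.1294]
orientation: [-0.504, 0.864, 0.002, -0.002]
wrist_force: [0.7, 0.4, -0.8]
finger_gap: 0.0321
grasp_force: 0.0
```

```bash
python3 - <<'E'
from h import *
s=env.read_state();print(s["eef_pos"],s["joint_positions"],yaw(),s["time_s"])
f,K,W=cam("wrist");np.savez("w2.npz",f=f,K=K,W=W);cv2.imwrite("pics/w2.png",f[:,:,::-1])
E
```

```text
[ 0.52537444 -0.3088311   0.12944487] [-2.11287509e-01  3.37477283e-01 -2.67624756e-01 -5.75925412e-05
 -9.71090627e-01 -3.03638302e-01] 2.626630159240423 3.6333
```

View pics/w2.png

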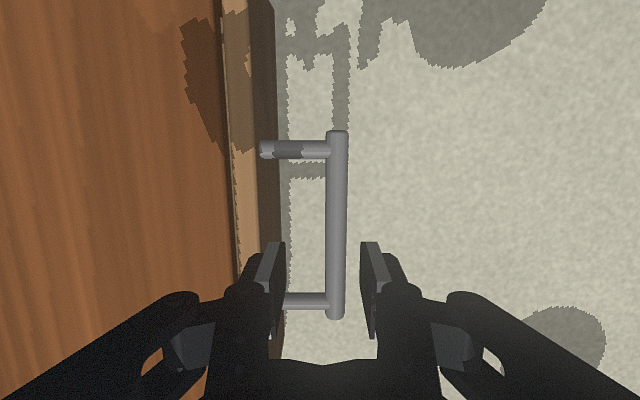

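The wrist picture shows the handle bar from (337,130) to (335,318). The fingers sit below it, with pads at about x = 278 and x = 370.

```bash
python3 - <<'E'
from h import *
d=np.load("w2.npz");K,W=d["K"],d["W"]
P=ray(K,W,[(337.5,130),(335.5,318),(336.5,224)],.088);print(P, np.degrees(np.arctan2(*(P[0]-P[1])[[1,0]])))
T=P[2].copy();T[2]=.065;print(tool(T))
# panel top edge points at z .1
P=ray(K,W,[(248,20),(262,250)],.100);print(P,np.degrees(np.arctan2(*(P[0]-P[1])[[1,0]])))
E
```

```text
[[ 0.49289725 -0.35064836  0.088     ]
 [ 0.54684136 -0.2552607   0.088     ]
 [ 0.51785048 -0.30652435  0.088     ]] -119.48924638031029
[0.34367929 0.73370218 6.58528325]
[[ 0.5040781  -0.4129412   0.1       ]
 [ 0.55692764 -0.31720184  0.1       ]] -118.8993488778789
```

Emit:
drive_tool(moves="0.3 0.7 0 0;0.3 0.7 3.2 0;0.3 0.7 6.4 0;0.3 0.7 6.4 0;0.3 0.7 6.4 0")

```text
time_s: 4.1
eef_pos: [0.5199, -0.303, 0.0693]
orientation: [-0.505, 0.863, 0.001, -0.001]
wrist_force: [0.3, 0.2, 2.3]
finger_gap: 0.0317
grasp_force: 0.0
```

Emit:
drive_tool(moves="0 0 0 0;0 0 0 0;0 0 0 0;0 0 0 0;0 0 0 0", grip=-0.9, force=40)

```text
time_s: 4.52
eef_pos: [0.5201, -0.3033, 0.0715]
orientation: [-0.504, 0.864, 0.0, 0.0]
wrist_force: [-4.5, 7.0, 5.5]
finger_gap: 0.0104
grasp_force: 39.1
```

Emit:
drive_tool(moves="0 1 0 0;0 3 0 0;0 5 0 0;0 7 0 0;0 9 0 0;0 11 0 0;0 13 0 0;0 14 0 0")

```text
time_s: 5.18
eef_pos: [0.3992, -0.2345, 0.0715]
orientation: [-0.504, 0.864, -0.002, 0.002]
wrist_force: [3.2, 0.9, 0.3]
finger_gap: 0.0103
grasp_force: 40.5
```

Emit:
drive_tool(moves="0 1 0 0;0 1.8 0 0;0 2.4 0 0;0 2.9 0 0;0 3.2 0 0;0 3.2 0 0")

```text
time_s: 5.68
eef_pos: [0.3729, -0.2196, 0.0714]
orientation: [-0.504, 0.864, -0.002, 0.002]
wrist_force: [1.5, 4.5, 12.6]
finger_gap: 0.0105
grasp_force: 41.8
```

Emit:
drive_tool(moves="0 0 0 0;0 0 0 0;0 0 0 0;0 0 -4 0;0 0 -8 0;0 0 -12 0;0 0 -16 0", grip=-0.25)

```text
time_s: 6.27
eef_pos: [0.3697, -0.2197, 0.231]
orientation: [-0.504, 0.864, 0.0, -0.001]
wrist_force: [1.6, 0.6, -0.9]
finger_gap: 0.0321
grasp_force: 0.0
```

Emit:
drive_tool(moves="0 -5 0 0;0 -7 -8 0;0 -7 -8 0;0 -7 -8 0;0 -7 -8 0")

```text
time_s: 6.68
eef_pos: [0.433, -0.2549, 0.3111]
orientation: [-0.503, 0.864, -0.001, 0.001]
wrist_force: [0.3, -0.2, -0.4]
finger_gap: 0.0322
grasp_force: 0.0
```

```bash
python3 - <<'E'
from h import *
s=env.read_state();print(s["eef_pos"],s["joint_positions"],yaw(),s["time_s"])
f,K,W=cam("wrist");np.savez("w3.npz",f=f,K=K,W=W);cv2.imwrite("pics/w3.png",cv2.convertScaleAbs(f[:,:,::-1],alpha=1.6))
E
```

```text
[ 0.43298904 -0.25487763  0.31105058] [-1.40013000e-01  2.38963581e-02 -2.28917707e-01  4.35390542e-04
 -1.31513535e+00 -3.75737051e-01] 2.625951191917317 6.6833
```

View pics/w3.png

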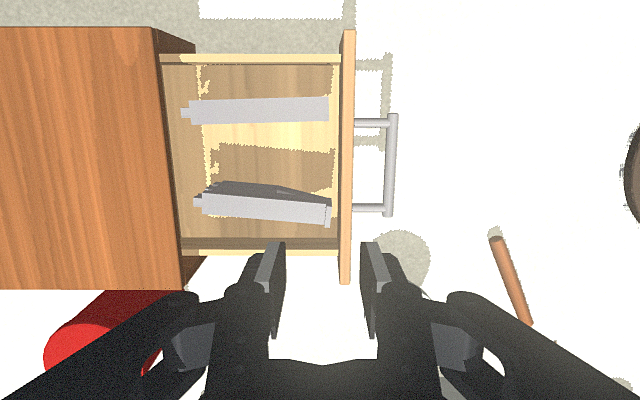

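The drawer is open. Bracket A's top runs from (190,112) to (329,108), and bracket B's from (203,204) to (328,215). The claws point left, to the drawer's back.

```bash
python3 - <<'E'
from h import *
d=np.load("w3.npz");f,K,W=d["f"],d["K"],d["W"]
hsv=cv2.cvtColor(f,cv2.COLOR_RGB2HSV).astype(int)
m=((hsv[...,1]<35)&(f.max(2)>75)).astype(np.uint8); m[:,335:]=0; m[:85]=0;m[235:]=0; m[:,:175]=0
for c in cv2.findContours(m,0,2)[0]:
    if cv2.contourArea(c)<600: continue
    P=ray(K,W,c[:,0],.084)[:,:2]; r=cv2.minAreaRect(P.astype(np.float32)); b=cv2.boundingRect(c)
    (cx,cy),(w,h),a=r
    if w<h: a-=90; w,h=h,w
    u=np.array([np.cos(np.radians(a)),np.sin(np.radians(a))]); 
    if u[0]<0:u=-u
    back=np.array([cx,cy])+u*w/2   # claw end
    bf=back-u*.010
    print(b,"c",np.round((cx,cy),4),"size",round(w,4),round(h,4),"ang",round(np.degrees(np.arctan2(u[1],u[0])),2),"backface",bf.round(4),"grip40",(bf-u*.040).round(4))
for e in [((190,112.5),(329,108.5)),((203,204.5),(329,215.5))]:
    P=ray(K,W,e,.084);v=P[0]-P[1];print(P.round(4).tolist(),np.linalg.norm(v),np.degrees(np.arctan2(v[1],v[0])))
E
```

```text
(193, 190, 139, 38) c [ 0.5108 -0.2504] size 0.1496 0.0375 ang -36.41 backface [ 0.5629 -0.2888] grip40 [ 0.5307 -0.2651]
(180, 97, 149, 28) c [ 0.466  -0.3373] size 0.1489 0.0241 ang -28.18 backface [ 0.5228 -0.3677] grip40 [ 0.4876 -0.3488]
[[0.5235, -0.3675, 0.084], [0.3997, -0.3018, 0.084]] 0.14015459752654721 -27.955338759725322
[[0.5675, -0.2811, 0.084], [0.455, -0.2031, 0.084]] 0.13687904315697266 -34.76702903971338
```

```bash
python3 - <<'E'
from h import *
plan([.4879,-.3488,.17],-np.radians(208.1))
E
```

```text
call 2.73 -4.77 6.97 0.773
call -1.38 -5.32 6.97 0.773
```

Emit:
drive_tool(moves="2.7 -4.8 7 0.77;2.7 -4.8 7 0.77;2.7 -4.8 7 0.77;2.7 -4.8 7 0.77;2.7 -4.8 7 0.77;2.7 -4.8 7 0.77;2.7 -4.8 7 0.77", grip=0.05)

```text
time_s: 7.32
eef_pos: [0.4589, -0.3009, 0.2377]
orientation: [-0.139, 0.99, 0.001, -0.001]
wrist_force: [0.0, -0.3, 1.0]
finger_gap: 0.0449
grasp_force: 0.0
```

Emit:
drive_tool(moves="-1.4 -5.3 7 0.77;-1.4 -5.3 7 0.77;-1.4 -5.3 7 0.77;-1.4 -5.3 7 0.77;-1.4 -5.3 7 0.77;-1.4 -5.3 7 0.77;-1.4 -5.3 7 0.77;-1.4 -5.3 7 0.77")

```text
time_s: 7.98
eef_pos: [0.4879, -0.3479, 0.1687]
orientation: [0.238, 0.971, 0.0, -0.001]
wrist_force: [0.2, -0.1, -0.1]
finger_gap: 0.0448
grasp_force: 0.0
```

```bash
python3 - <<'E'
from h import *
s=env.read_state();print(s["eef_pos"],s["joint_positions"],yaw(),s["time_s"])
f,K,W=cam("wrist");np.savez("w4.npz",f=f,K=K,W=W);cv2.imwrite("pics/w4.png",cv2.convertScaleAbs(f[:,:,::-1],alpha=1.6))
u=np.array([.882,-.471]);bf=np.array([.5232,-.3676])
print(tool([.4879,-.3488,.058]), proj(K,W,[[*bf,.084],[*(bf-u*.14),.084]]))
plan([.4879,-.3488,.058],-np.radians(208.1))
E
```

```text
[ 0.48791375 -0.34789851  0.16870124] [-2.93699157e-01  2.83419431e-01 -2.46602148e-01 -1.46540518e-04
 -1.04204388e+00 -1.75701275e+00] 1.0908068094722185 7.9833
[-0.03387929 -0.08507203 11.08948345] [[320.72359821 259.65010979]
 [322.85214838  42.07206328]]
call -0.02 -0.09 11.09 0.012
```

View pics/w4.png

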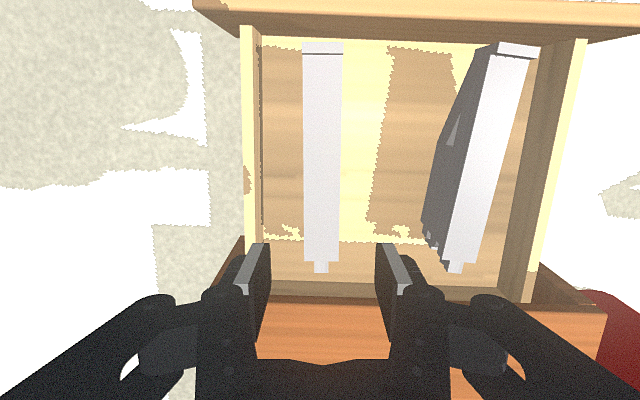

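Bracket A sits centred between the fingers (x = 322, back face at y = 261), as predicted.

Emit:
drive_tool(moves="0 -0.1 3 0.01;0 -0.1 6 0.01;0 -0.1 9 0.01;0 -0.1 10.5 0.01;0 -0.1 11.1 0.01;0 -0.1 11.1 0.01;0 -0.1 11.1 0.01")

```text
time_s: 8.62
eef_pos: [0.4886, -0.3493, 0.059]
orientation: [0.243, 0.97, -0.0, 0.0]
wrist_force: [-0.6, -0.5, 0.3]
finger_gap: 0.0449
grasp_force: 0.0
```

Emit:
drive_tool(moves="0 0 0 0;0 0 0 0;0 0 0 0;0 0 0 0;0 0 0 0;0 0 0 0", grip=-0.8, force=70)

```text
time_s: 9.12
eef_pos: [0.4893, -0.3496, 0.0601]
orientation: [0.244, 0.97, -0.0, 0.002]
wrist_force: [-0.1, 0.6, 7.3]
finger_gap: 0.023
grasp_force: 69.5
```

Emit:
drive_tool(moves="0 0 -1 0;0 0 -3 0;0 0 -6 0;0 0 -10 0;0 0 -14 0;0 0 -18 0;0 0 -20 0;0 0 -20 0")

```text
time_s: 9.78
eef_pos: [0.4898, -0.3502, 0.2653]
orientation: [0.244, 0.97, -0.001, 0.005]
wrist_force: [0.7, -0.6, -1.3]
finger_gap: 0.0227
grasp_force: 68.8
```

```bash
python3 - <<'E'
from h import *
y=.0615; c,k=np.cos(y),np.sin(y); X=np.array([c,k]);Y=np.array([-k,c])
o=np.array([.695,.127])
for n,sg in(("L",1),("R",-1)):
    sl=o+sg*.115*Y; print(n,"slot",sl, "grip when seated",sl-.040*X)
sl=o-.115*Y; p=sl-.08*X   # 40 mm off
plan([*p,.26],y-np.pi)
E
```

```text
L slot [0.68793196 0.24178259] grip when seated [0.64800758 0.23932414]
R slot [0.70206804 0.01221741] grip when seated [0.66214366 0.00975896]
call 2.65 18.88 0.26 -0.278
call -2.63 18.88 0.26 -0.278
```

Emit:
drive_tool(moves="2.6 18.9 0.3 -0.28;2.6 18.9 0.3 -0.28;2.6 18.9 0.3 -0.28;2.6 18.9 0.3 -0.28;2.6 18.9 0.3 -0.28;2.6 18.9 0.3 -0.28")

```text
time_s: 10.28
eef_pos: [0.5556, -0.1662, 0.2547]
orientation: [0.105, 0.994, 0.001, -0.0]
wrist_force: [-0.1, 0.4, -1.7]
finger_gap: 0.0227
grasp_force: 69.2
```

Emit:
drive_tool(moves="-2.6 18.9 0.3 -0.28;-2.6 18.9 0.3 -0.28;-2.6 18.9 0.3 -0.28;-2.6 18.9 0.3 -0.28;-2.6 18.9 0.3 -0.28;-2.6 18.9 0.3 -0.28;-2.6 18.9 0.3 -0.28;-2.6 18.9 0.3 -0.28")

```text
time_s: 10.95
eef_pos: [0.6197, 0.0085, 0.2518]
orientation: [-0.033, 0.999, -0.0, -0.001]
wrist_force: [0.4, -1.1, -2.5]
finger_gap: 0.0226
grasp_force: 69.6
```

```bash
python3 - <<'E'
from h import *
y=.0615; X=np.array([np.cos(y),np.sin(y)])
p=np.array([.70207,.01222])-.07*X
s=env.read_state();print(s["eef_pos"],yaw()-np.pi/2,R.from_quat(s["orientation"]).as_matrix()[:,2])
plan([*p,.163],y-np.pi)
E
```

```text
[0.6197368  0.00850084 0.25179149] 0.06613855087378884 [-1.44430610e-03 -2.40475754e-04 -9.99998928e-01]
call -1.24 -0.14 8.88 0.005
```

Emit:
drive_tool(moves="0 -0.1 3 0;-0.5 -0.1 6 0;-1.2 -0.1 8.9 0;-1.2 -0.1 8.9 0;-1.2 -0.1 8.9 0;-1.2 -0.1 8.9 0")

```text
time_s: 11.45
eef_pos: [0.6329, 0.0076, 0.1649]
orientation: [-0.033, 0.999, -0.0, 0.001]
wrist_force: [0.3, -0.3, -2.2]
finger_gap: 0.0226
grasp_force: 69.5
```

```bash
python3 - <<'E'
from h import *
s=env.read_state();print(s["eef_pos"],yaw()-np.pi/2)
f,K,W=cam("wrist");np.savez("w5.npz",f=f,K=K,W=W)
cv2.imwrite("pics/w5.png",cv2.resize(cv2.convertScaleAbs(f[150:400,160:480,::-1],alpha=2.2),None,fx=2.4,fy=2.4,interpolation=cv2.INTER_CUBIC))
f,K,W=cam("scene");np.savez("s5.npz",f=f,K=K,W=W)
y=.0615; X=np.array([np.cos(y),np.sin(y)]);Y=np.array([-X[1],X[0]]);b=np.array([.70207,.01222])
w=np.load("w5.npz")
print(proj(w["K"],w["W"],[[*(b+Y*t),.202] for t in(-.02,.02)]).round(1).tolist(),proj(K,W,[[*b,.162]]))
plan([*(b-.04*X),.163],y-np.pi)
E
```

```text
[0.63294849 0.00761424 0.16494368] 0.06508828696155033
[[271.4, 464.3], [374.2, 464.7]] [[364.62979328 225.40012691]]
call -2.88 -0.04 0.27 0.004
```

View pics/w5.png

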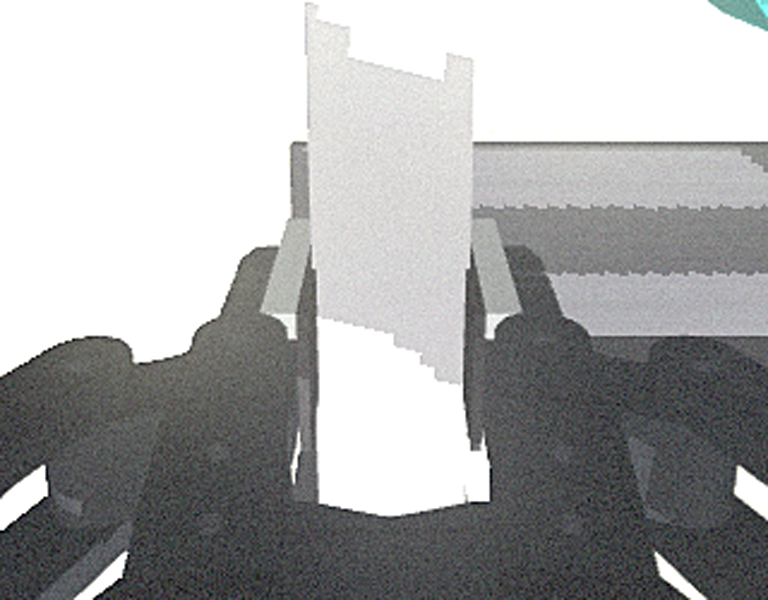

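```bash
python3 - <<'E'
from h import *
w=np.load("w5.npz");K,W=w["K"],w["W"];C=lambda a:np.array(a)/2.4+[160,150]
y=.0615; X=np.array([np.cos(y),np.sin(y)]);Y=np.array([-X[1],X[0]]);o=np.array([.695,.127])
P=ray(K,W,C([(290,143),(480,143),(768,143)]),.008)[:,:2]; print(P,(P-o)@np.c_[X,Y])
# bracket top edges near fingers, z ~ .163-.038+.062
z=.1649-.038+.062
B=ray(K,W,C([(310,130),(473,130),(316,300),(464,300)]),z)[:,:2];print((B-o)@np.c_[X,Y], "want y -.115")
s=np.load("s5.npz");f=s["f"];b=o-.115*Y
a=proj(s["K"],s["W"],[[*b,.162],[*(o+.115*Y),.162]]);print(a)
cv2.imwrite("pics/s5.png",cv2.resize(cv2.convertScaleAbs(f[150:285,310:440,::-1],alpha=2.5),None,fx=4.4,fy=4.4,interpolation=cv2.INTER_CUBIC))
E
```

```text
[[ 0.66246322 -0.02731847]
 [ 0.65793196  0.04214474]
 [ 0.65106777  0.14737136]] [[-0.04195987 -0.15202698]
 [-0.04221327 -0.08241659]
 [-0.04259712  0.02303298]]
[[-0.10177511 -0.1270215 ]
 [-0.10186047 -0.10345682]
 [-0.07457151 -0.12669873]
 [-0.07465912 -0.10402854]] want y -.115
[[364.6287233  225.4003355 ]
 [401.25703254 181.48393107]]
```

View pics/s5.png

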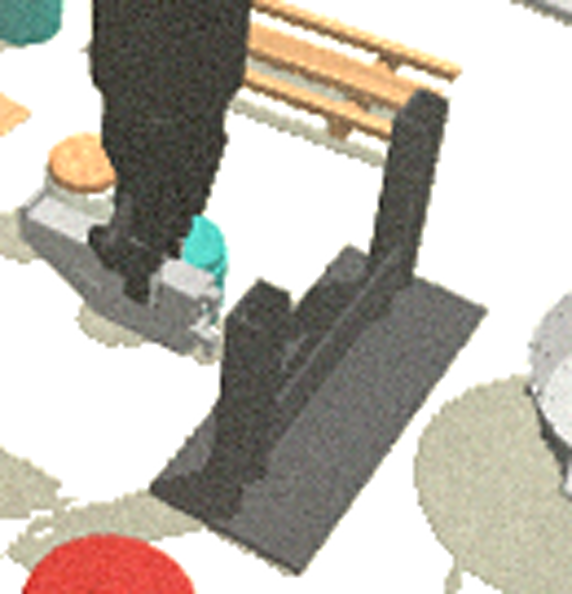

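The scene crop shows the bracket's two claws level with the upright's slots, about 20 mm short of the face.

Emit:
drive_tool(moves="0 -0.15 0.3 0;-0.6 -0.15 0.3 0;-1.2 -0.15 0.3 0;-1.7 -0.15 0.3 0;-1.7 -0.15 0.3 0")

```text
time_s: 11.97
eef_pos: [0.6508, 0.0083, 0.1603]
orientation: [-0.033, 0.999, -0.0, 0.0]
wrist_force: [0.6, 1.0, -2.6]
finger_gap: 0.0224
grasp_force: 69.5
```

Emit:
drive_tool(moves="-0.3 0 0 0;-0.6 0 0 0;-0.9 0 0 0;-1.1 0 0 0;-1.1 0 0 0")

```text
time_s: 12.38
eef_pos: [0.6607, 0.0089, 0.1601]
orientation: [-0.033, 0.999, -0.0, -0.0]
wrist_force: [-0.0, 0.1, -2.1]
finger_gap: 0.0227
grasp_force: 69.7
```

Emit:
drive_tool(moves="-0.1 0 0 0;-0.2 0 0 0;-0.2 0 0 0")

```text
time_s: 12.63
eef_pos: [0.6613, 0.0089, 0.1602]
orientation: [-0.033, 0.999, -0.0, -0.001]
wrist_force: [-5.9, 0.5, 1.2]
finger_gap: 0.0227
grasp_force: 70.0
```

Emit:
drive_tool(moves="0 0 0.3 0;0 0 0.6 0;0 0 0.8 0;0 0 0.8 0")

```text
time_s: 12.97
eef_pos: [0.6606, 0.0087, 0.151]
orientation: [-0.033, 0.999, -0.0, -0.002]
wrist_force: [-4.3, 0.0, -5.3]
finger_gap: 0.0229
grasp_force: 69.2
```

Emit:
drive_tool(moves="0 0 0.2 0;0 0 0.4 0;0 0 0.4 0")

```text
time_s: 13.22
eef_pos: [0.6614, 0.0088, 0.1483]
orientation: [-0.033, 0.999, -0.0, -0.001]
wrist_force: [-7.4, -1.5, -0.5]
finger_gap: 0.0233
grasp_force: 69.9
```

Emit:
drive_tool(moves="0 0 0.2 0;0 0 0.3 0;0 0 0.3 0")

```text
time_s: 13.47
eef_pos: [0.6614, 0.0087, 0.1479]
orientation: [-0.033, 0.999, -0.0, -0.0]
wrist_force: [-15.3, 0.5, 15.9]
finger_gap: 0.0227
grasp_force: 72.1
```

Emit:
drive_tool(moves="0.1 0 0.2 0;0.1 0 0.4 0;0.1 0 0.4 0")

```text
time_s: 13.72
eef_pos: [0.6613, 0.0086, 0.1474]
orientation: [-0.034, 0.999, -0.001, 0.001]
wrist_force: [-21.9, 1.3, 32.9]
finger_gap: 0.0227
grasp_force: 74.5
```

Emit:
drive_tool(moves="0 0 -0.5 0;0 0 -0.5 0;0 0 -0.5 0", grip=0)

```text
time_s: 13.97
eef_pos: [0.6629, 0.0093, 0.1474]
orientation: [-0.033, 0.999, 0.0, 0.002]
wrist_force: [0.8, 0.0, -0.7]
finger_gap: 0.0427
grasp_force: 0.0
```

```bash
python3 - <<'E'
from h import *
f,K,W=cam("wrist");np.savez("w6.npz",f=f,K=K,W=W)
cv2.imwrite("pics/w6.png",cv2.convertScaleAbs(f[100:400,120:520,::-1],alpha=1.8))
E
```

Emit:
drive_tool(moves="0 0 -3 0;0 0 -6 0;-2 0 -6 0;-2 0 -6 0;-2 0 -6 0;-2 0 -6 0")

```text
time_s: 14.52
eef_pos: [0.6811, 0.0102, 0.2051]
orientation: [-0.033, 0.999, -0.0, -0.001]
wrist_force: [-0.1, 0.6, -1.2]
finger_gap: 0.0428
grasp_force: 0.0
```

Emit:
drive_tool(moves="0 0 0 0;0 0 0 0;0 0 0 0;0 0 1.5 0;0 0 2.5 0;0 0 3 0;0 0 3 0", grip=-1)

```text
time_s: 15.1
eef_pos: [0.6804, 0.0101, 0.1744]
orientation: [-0.033, 0.999, -0.0, -0.002]
wrist_force: [0.6, 0.4, 1.0]
finger_gap: 0.0
grasp_force: 0.0
```

Emit:
drive_tool(moves="0 0 0.3 0;0 0 0.6 0;0 0 0.7 0;0 0 0.7 0")

```text
time_s: 15.43
eef_pos: [0.6819, 0.0102, 0.1716]
orientation: [-0.033, 0.999, -0.0, 0.001]
wrist_force: [-4.8, 1.2, 9.7]
finger_gap: 0.0
grasp_force: 4.8
```

```bash
python3 - <<'E'
from h import *
print(env.read_state()["eef_pos"],env.read_state()["wrist_force"])
E
```

```text
[0.6819454  0.01019241 0.17163469] [-4.78510108  1.22253165  9.73391296]
```

```bash
python3 - <<'E'
from h import *
d=np.load("w4.npz");K,W=d["K"],d["W"]
P=ray(K,W,[(500.5,100),(464,240),(459,262)],.084)[:,:2];v=P[1]-P[0];a=np.arctan2(v[1],v[0]);u=np.array([np.cos(a),np.sin(a)])
print(P,np.degrees(a),ray(K,W,[(483,100),(517.5,100)],.084)); g=P[2]-.04*u;print("grip",g)
P=ray(K,W,[(322,100),(321,240),(321,261)],.084)[:,:2];print(P)
plan([.62,-.05,.26],-np.pi)
E
```

```text
[[ 0.47932404 -0.22015314]
 [ 0.55540646 -0.27393775]
 [ 0.56919574 -0.28306481]] -35.257473867833326 [[ 0.47436305 -0.2296761   0.084     ]
 [ 0.48414281 -0.21090321  0.084     ]]
grip [ 0.53653309 -0.25997474]
[[ 0.42869789 -0.31733333]
 [ 0.51028785 -0.36063949]
 [ 0.5241972  -0.36790414]]
call 6.58 -5.60 -8.84 0.066
```

Emit:
drive_tool(moves="0 0 -3 0;3 0 -6 0;5 0 -9 0;5 0 -9 0;5 0 -9 0", grip=-0.15)

```text
time_s: 15.85
eef_pos: [0.6321, 0.0072, 0.2631]
orientation: [-0.033, 0.999, 0.001, 0.003]
wrist_force: [-0.1, -0.5, -0.6]
finger_gap: 0.0363
grasp_force: 0.0
```

```bash
python3 - <<'E'
from h import *
plan([.5365,-.260,.17],-np.radians(215.2))
E
```

```text
call 11.30 -26.03 9.31 0.680
```

Emit:
drive_tool(moves="11.3 -26 9.3 0.68;11.3 -26 9.3 0.68;11.3 -26 9.3 0.68;11.3 -26 9.3 0.68;11.3 -26 9.3 0.68;11.3 -26 9.3 0.68;11.3 -26 9.3 0.68;11.3 -26 9.3 0.68", grip=-0.2)

```text
time_s: 16.52
eef_pos: [0.5323, -0.2636, 0.1629]
orientation: [0.304, 0.953, -0.0, -0.003]
wrist_force: [-0.8, 1.0, 0.3]
finger_gap: 0.0342
grasp_force: 0.0
```

```bash
python3 - <<'E'
from h import *
s=env.read_state();print(s["eef_pos"],yaw()-np.pi/2)
f,K,W=cam("wrist");np.savez("w7.npz",f=f,K=K,W=W);cv2.imwrite("pics/w7.png",cv2.convertScaleAbs(f[:,:,::-1],alpha=1.6))
plan([.5365,-.260,.06],-np.radians(215.2))
# edges of the bright bracket on some rows
h=cv2.cvtColor(f,cv2.COLOR_RGB2HSV).astype(int)
for r in(80,140,200,225):
    x=np.where((h[r,240:420,1]<40)&(h[r,240:420,2]>100))[0]+240; print(r,x.min() if len(x) else 0,x.max() if len(x) else 0,len(x))
E
```

```text
[ 0.53227842 -0.26364796  0.16292165] -0.6183667585759546
call -0.11 0.45 10.35 -0.004
80 309 349 41
140 310 348 39
200 311 347 37
225 312 347 36
```

View pics/w7.png

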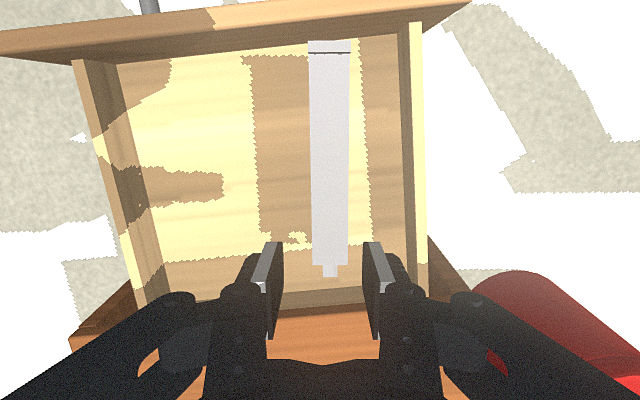

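Bracket B is upright and square to the fingers, about 9 px right of the centre line (x = 329). That needs the 4.5 mm shift along tool y.

```bash
python3 - <<'E'
from h import *
d=np.load("w7.npz");K,W=d["K"],d["W"]
P=ray(K,W,[(329,80),(329.5,225),(329.5,265)],.084)[:,:2];v=P[1]-P[0];a=np.arctan2(v[1],v[0]);u=np.array([np.cos(a),np.sin(a)])
g=P[2]-.04*u;print("grip",g,np.degrees(a)); print(env.read_state()["eef_pos"])
plan([*g,.06],a-np.pi)
E
```

```text
grip [ 0.53582659 -0.26082709] -34.95621321171457
[ 0.5330081  -0.26301411  0.1634519 ]
call -0.10 0.34 10.35 -0.008
```

Emit:
drive_tool(moves="-0.1 0.35 2 0;-0.1 0.35 5 0;-0.1 0.35 8 0;-0.1 0.35 9.7 0;-0.1 0.35 10.3 0;-0.1 0.35 10.3 0;-0.1 0.35 10.3 0")

```text
time_s: 17.15
eef_pos: [0.5395, -0.2575, 0.0637]
orientation: [0.302, 0.953, -0.0, 0.0]
wrist_force: [-0.1, 0.2, 0.3]
finger_gap: 0.0339
grasp_force: 0.0
```

Emit:
drive_tool(moves="0 0 0 0;0 0 0 0;0 0 0 0;0 0 0 0;0 0 0 0;0 0 0 0", grip=-0.8, force=70)

```text
time_s: 17.65
eef_pos: [0.5399, -0.2578, 0.0647]
orientation: [0.302, 0.953, 0.0, 0.001]
wrist_force: [0.7, 0.5, 6.2]
finger_gap: 0.0227
grasp_force: 68.4
```

Emit:
drive_tool(moves="0 0 -1 0;0 0 -3 0;0 0 -6 0;0 0 -10 0;0 0 -14 0;0 0 -18 0;0 0 -20 0;0 0 -20 0")

```text
time_s: 18.32
eef_pos: [0.5405, -0.2583, 0.2699]
orientation: [0.302, 0.953, 0.0, 0.004]
wrist_force: [-0.2, -0.3, -2.0]
finger_gap: 0.0224
grasp_force: 68.6
```

```bash
python3 - <<'E'
from h import *
y=.064; X=np.array([np.cos(y),np.sin(y)]);Y=np.array([-X[1],X[0]])
b=np.array([.695,.1252])+.115*Y; print(b)
plan([*(b-.085*X),.26],y-np.pi)
E
```

```text
[0.68764502 0.23996456]
call 11.65 21.94 0.49 -0.339
call 3.69 24.56 0.49 -0.339
```

Emit:
drive_tool(moves="11.6 21.9 0.5 -0.34;11.6 21.9 0.5 -0.34;11.6 21.9 0.5 -0.34;11.6 21.9 0.5 -0.34;11.6 21.9 0.5 -0.34;11.6 21.9 0.5 -0.34;11.6 21.9 0.5 -0.34")

```text
time_s: 18.9
eef_pos: [0.57, -0.0062, 0.2573]
orientation: [0.135, 0.991, 0.001, -0.001]
wrist_force: [0.5, -0.5, -2.1]
finger_gap: 0.0224
grasp_force: 68.8
```

Emit:
drive_tool(moves="3.7 24.6 0.5 -0.34;3.7 24.6 0.5 -0.34;3.7 24.6 0.5 -0.34;3.7 24.6 0.5 -0.34;3.7 24.6 0.5 -0.34;3.7 24.6 0.5 -0.34;3.7 24.6 0.5 -0.34;3.7 24.6 0.5 -0.34")

```text
time_s: 19.57
eef_pos: [0.6001, 0.2369, 0.2515]
orientation: [-0.034, 0.999, -0.001, -0.002]
wrist_force: [-0.5, 0.4, -1.9]
finger_gap: 0.0224
grasp_force: 69.1
```

```bash
python3 - <<'E'
from h import *
y=.064; X=np.array([np.cos(y),np.sin(y)]);Y=np.array([-X[1],X[0]])
b=np.array([.695,.1252])+.115*Y
plan([*(b-.066*X),.166],y-np.pi)
E
```

```text
call -2.15 -0.27 8.55 0.005
```

Emit:
drive_tool(moves="0 -0.2 3 0;-1 -0.2 6 0;-2.1 -0.2 8.5 0;-2.1 -0.2 8.5 0;-2.1 -0.2 8.5 0;-2.1 -0.2 8.5 0")

```text
time_s: 20.07
eef_pos: [0.6225, 0.2337, 0.1693]
orientation: [-0.033, 0.999, -0.0, 0.0]
wrist_force: [-0.2, 0.1, -1.3]
finger_gap: 0.0228
grasp_force: 69.2
```

```bash
python3 - <<'E'
from h import *
s=env.read_state();print(s["eef_pos"],yaw()-np.pi/2)
y=.064; X=np.array([np.cos(y),np.sin(y)]);Y=np.array([-X[1],X[0]])
o=np.array([.695,.1256]); print((s["eef_pos"][:2]-o)@np.c_[X,Y])
plan([*(o+.115*Y-.0384*X),.165],y-np.pi)
E
```

```text
[0.62245345 0.23366436 0.16928931] 0.06508103070032667
[-0.06548663  0.11248293]
call -2.71 0.25 0.43 0.001
```

Emit:
drive_tool(moves="0 0.25 0.5 0;-0.5 0.25 0.5 0;-1 0.25 0.5 0;-1.5 0.25 0.5 0;-1.5 0.25 0.5 0")

```text
time_s: 20.48
eef_pos: [0.638, 0.2381, 0.1636]
orientation: [-0.033, 0.999, 0.0, 0.0]
wrist_force: [-1.1, 0.3, -2.2]
finger_gap: 0.0229
grasp_force: 69.3
```

Emit:
drive_tool(moves="-0.3 0 0 0;-0.6 0 0 0;-0.9 0 0 0;-1.1 0 0 0;-1.1 0 0 0")

```text
time_s: 20.9
eef_pos: [0.6474, 0.2383, 0.1631]
orientation: [-0.033, 0.999, -0.0, -0.001]
wrist_force: [-5.8, -1.8, 1.0]
finger_gap: 0.0228
grasp_force: 69.5
```

Emit:
drive_tool(moves="-0.1 0 0 0;-0.2 0 0 0;-0.2 0 0 0")

```text
time_s: 21.15
eef_pos: [0.6479, 0.2383, 0.1631]
orientation: [-0.033, 0.999, -0.001, -0.002]
wrist_force: [-9.9, -1.8, 2.5]
finger_gap: 0.0225
grasp_force: 69.8
```

Emit:
drive_tool(moves="0 0 0.3 0;0 0 0.6 0;0 0 0.8 0;0 0 0.8 0")

```text
time_s: 21.48
eef_pos: [0.6479, 0.2382, 0.1535]
orientation: [-0.033, 0.999, -0.001, -0.002]
wrist_force: [-5.8, -0.3, -5.3]
finger_gap: 0.0228
grasp_force: 68.7
```

Emit:
drive_tool(moves="0.1 0 0.2 0;0.1 0 0.4 0;0.1 0 0.5 0;0.1 0 0.5 0")

```text
time_s: 21.82
eef_pos: [0.6479, 0.2383, 0.1521]
orientation: [-0.033, 0.999, -0.0, -0.001]
wrist_force: [-12.3, -1.9, 9.9]
finger_gap: 0.0229
grasp_force: 70.4
```

Emit:
drive_tool(moves="0 0 0.2 0;0 0 0.3 0;0 0 0.3 0")

```text
time_s: 22.07
eef_pos: [0.6477, 0.2384, 0.1515]
orientation: [-0.033, 0.999, -0.0, 0.0]
wrist_force: [-19.3, -2.0, 23.5]
finger_gap: 0.0228
grasp_force: 69.5
```

Emit:
drive_tool(moves="0 0 -0.4 0;0 0 -0.4 0;0 0 -0.4 0;0 0 -3 0;0 0 -5.5 0;-2 0 -5.5 0;-2 0 -5.5 0;-2 0 -5.5 0", grip=0)

```text
time_s: 22.73
eef_pos: [0.6698, 0.2402, 0.2018]
orientation: [-0.033, 0.999, 0.0, 0.0]
wrist_force: [0.3, 0.0, -0.2]
finger_gap: 0.0424
grasp_force: 0.0
```

Emit:
drive_tool(moves="0 0 0 0;0 0 0 0;0 0 0 0;0 0 1.5 0;0 0 2.5 0;0 0 2.9 0;0 0 2.9 0", grip=-1)

```text
time_s: 23.32
eef_pos: [0.6684, 0.2398, 0.1726]
orientation: [-0.033, 0.999, -0.001, -0.001]
wrist_force: [-0.2, 0.4, 0.2]
finger_gap: -0.0001
grasp_force: 0.0
```

Emit:
drive_tool(moves="0 0 0.3 0;0 0 0.6 0;0 0 0.7 0;0 0 0.7 0")

```text
time_s: 23.65
eef_pos: [0.6691, 0.24, 0.1714]
orientation: [-0.034, 0.999, 0.0, 0.002]
wrist_force: [-12.1, -1.4, 24.8]
finger_gap: -0.0
grasp_force: 12.9
```

Emit:
drive_tool(moves="0 0 -3 0;2 0 -6 0;5 0 -9 0;8 0 -9 0;8 0 -9 0;8 0 -9 0", grip=0.1)

```text
time_s: 24.15
eef_pos: [0.5882, 0.235, 0.2581]
orientation: [-0.033, 0.999, 0.001, 0.001]
wrist_force: [-0.4, -0.6, -0.1]
finger_gap: 0.047
grasp_force: 0.0
```

```bash
python3 - <<'E'
from h import *
plan([.4726,.4222,.20],-np.radians(173.2))
E
```

```text
call 10.28 19.45 5.81 -0.052
```

Emit:
drive_tool(moves="10.3 19.4 5.8 -0.05;10.3 19.4 5.8 -0.05;10.3 19.4 5.8 -0.05;10.3 19.4 5.8 -0.05;10.3 19.4 5.8 -0.05;10.3 19.4 5.8 -0.05;10.3 19.4 5.8 -0.05;10.3 19.4 5.8 -0.05")

```text
time_s: 24.82
eef_pos: [0.4732, 0.4225, 0.1969]
orientation: [-0.059, 0.998, -0.001, -0.001]
wrist_force: [0.4, -0.7, 0.6]
finger_gap: 0.0472
grasp_force: 0.0
```

```bash
python3 - <<'E'
from h import *
s=env.read_state();print(s["eef_pos"],yaw()-np.pi/2)
f,K,W=cam("wrist");np.savez("w8.npz",f=f,K=K,W=W);cv2.imwrite("pics/w8.png",f[:,:,::-1])
E
```

```text
[0.47316022 0.42254168 0.19691277] 0.11785810274183284
```

View pics/w8.png

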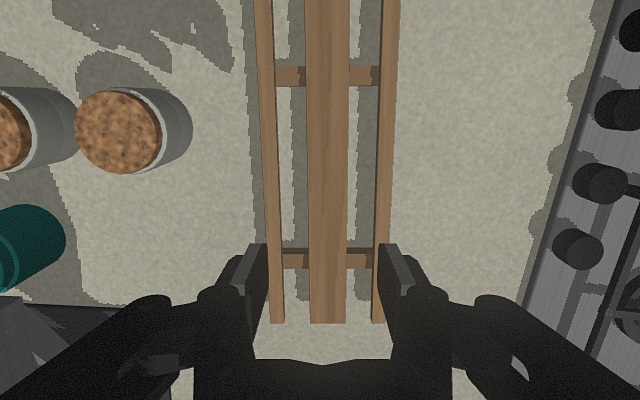

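The wrist picture shows the board's middle slat centred at x = 328, with its far end at y = 323 and its cleats at y = 76 and y = 258.

```bash
python3 - <<'E'
from h import *
d=np.load("w8.npz");K,W=d["K"],d["W"]
P=ray(K,W,[(328,20),(327.5,310),(327.5,323)],.028)[:,:2];v=P[1]-P[0];a=np.arctan2(v[1],v[0]);u=np.array([np.cos(a),np.sin(a)])
c=P[2]-.15*u; Q=ray(K,W,[(328,66),(327.5,267)],.016)[:,:2]
print(P,np.degrees(a),"centre",c,"cleat mid",Q.mean(0),np.linalg.norm(Q[1]-Q[0]))
print((ray(K,W,[(307,20),(349,20)],.028)),env.read_state()["eef_pos"]); plan([*c,.008],a-np.pi)
E
```

```text
[[0.34606162 0.41153349]
 [0.60670936 0.4429385 ]
 [0.62145734 0.44473812]] 6.870352782819662 centre [0.47253443 0.42679465] cleat mid [0.47270906 0.42693922] 0.1881922895786733
[[0.34801309 0.39494645 0.028     ]
 [0.34411066 0.42811623 0.028     ]] [0.4737998  0.42180394 0.19747892]
call 0.07 0.51 18.95 -0.003
```

Emit:
drive_tool(moves="0.1 0.5 4 0;0.1 0.5 8 0;0.1 0.5 12 0;0.1 0.5 15 0;0.1 0.5 15.5 0;0.1 0.5 15.5 0;0.1 0.5 15.5 0")

```text
time_s: 25.45
eef_pos: [0.4735, 0.4267, 0.0448]
orientation: [-0.058, 0.998, 0.0, 0.001]
wrist_force: [-0.0, -0.1, -0.9]
finger_gap: 0.0469
grasp_force: 0.0
```

```bash
python3 - <<'E'
from h import *
print(env.read_state()["eef_pos"])
plan([.4726,.4268,.006],np.radians(6.87)-np.pi)
E
```

```text
[0.47351355 0.426727   0.04482081]
call 0.09 0.02 3.88 -0.005
```

Emit:
drive_tool(moves="0 0 1.5 0;0 0 3 0;0 0 3.6 0;0 0 3.8 0;0 0 3.8 0")

```text
time_s: 25.87
eef_pos: [0.4727, 0.427, 0.0067]
orientation: [-0.058, 0.998, 0.001, 0.001]
wrist_force: [-0.0, -0.4, 0.9]
finger_gap: 0.0471
grasp_force: 0.0
```

Emit:
drive_tool(moves="0 0 0 0;0 0 0 0;0 0 0 0;0 0 0 0;0 0 0 0", grip=-0.5, force=70)

```text
time_s: 26.28
eef_pos: [0.4728, 0.4274, 0.0072]
orientation: [-0.058, 0.998, 0.001, 0.001]
wrist_force: [0.4, -0.2, 7.1]
finger_gap: 0.0346
grasp_force: 70.7
```

Emit:
drive_tool(moves="0 0 -1 0;0 0 -3 0;0 0 -6 0;0 0 -10 0;0 0 -14 0;0 0 -18 0;0 0 -22 0;0 0 -25 0")

```text
time_s: 26.95
eef_pos: [0.4721, 0.4264, 0.2601]
orientation: [-0.058, 0.998, 0.001, 0.001]
wrist_force: [1.3, 0.6, -3.1]
finger_gap: 0.0345
grasp_force: 70.5
```

```bash
python3 - <<'E'
from h import *
y=.065; X=np.array([np.cos(y),np.sin(y)]);o=np.array([.694,.126])
s=env.read_state();print(s["eef_pos"],s["joint_positions"],yaw())
t=o-.067*X;print(t);plan([*t,.26],y-np.pi/2)
E
```

```text
[0.472134   0.42636692 0.26010929] [ 1.04101330e+00  2.77098164e-01 -3.90133624e-02  4.21757177e-04
 -1.25125941e+00 -2.49595130e+00] 1.6867894228130833
[0.62714149 0.12164807]
call -5.94 -16.03 0.01 -0.760
call 6.74 -15.71 0.01 -0.760
```

Emit:
drive_tool(moves="-5.9 -16 0 -0.76;-5.9 -16 0 -0.76;-5.9 -16 0 -0.76;-5.9 -16 0 -0.76;-5.9 -16 0 -0.76;-5.9 -16 0 -0.76;-5.9 -16 0 -0.76;-5.9 -16 0 -0.76")

```text
time_s: 27.62
eef_pos: [0.5489, 0.274, 0.2557]
orientation: [-0.423, 0.906, 0.0, -0.0]
wrist_force: [-0.4, -0.4, -2.7]
finger_gap: 0.0343
grasp_force: 70.8
```

Emit:
drive_tool(moves="6.7 -15.7 0 -0.76;6.7 -15.7 0 -0.76;6.7 -15.7 0 -0.76;6.7 -15.7 0 -0.76;6.7 -15.7 0 -0.76;6.7 -15.7 0 -0.76;6.7 -15.7 0 -0.76;6.7 -15.7 0 -0.76")

```text
time_s: 28.28
eef_pos: [0.6266, 0.1225, 0.2552]
orientation: [0.729, -0.684, -0.0, 0.0]
wrist_force: [0.1, -0.9, -2.5]
finger_gap: 0.0347
grasp_force: 71.1
```

```bash
python3 - <<'E'
from h import *
y=.065; X=np.array([np.cos(y),np.sin(y)]);o=np.array([.694,.126])
s=env.read_state();print(s["eef_pos"],yaw()+np.pi)
t=o-.067*X;print(t);plan([*t,.185],y-np.pi/2)
E
```

```text
[0.62663951 0.1224877  0.25519045] 0.06305480884462344
[0.62714149 0.12164807]
call 0.09 -0.04 7.02 -0.002
```

Emit:
drive_tool(moves="0.1 0 3 0;0.1 0 5 0;0.1 0 7 0;0.1 0 7 0;0.1 0 7 0")

```text
time_s: 28.7
eef_pos: [0.6262, 0.1218, 0.1848]
orientation: [0.729, -0.684, -0.0, 0.001]
wrist_force: [-0.7, 0.7, -2.5]
finger_gap: 0.0346
grasp_force: 71.0
```

Emit:
drive_tool(moves="0 0 0.8 0;0 0 1.6 0;0 0 1.8 0;0 0 1.8 0")

```text
time_s: 29.03
eef_pos: [0.6266, 0.1213, 0.1669]
orientation: [0.73, -0.684, -0.0, 0.0]
wrist_force: [0.1, -0.5, -3.4]
finger_gap: 0.0346
grasp_force: 71.1
```

Emit:
drive_tool(moves="0 0 0.3 0;0 0 0.5 0;0 0 0.5 0")

```text
time_s: 29.28
eef_pos: [0.6273, 0.1214, 0.1629]
orientation: [0.73, -0.684, 0.0, -0.0]
wrist_force: [-0.4, 0.5, -1.3]
finger_gap: 0.0344
grasp_force: 71.3
```

Emit:
drive_tool(moves="0 0 0.1 0;0 0 0.1 0")

```text
time_s: 29.45
eef_pos: [0.6273, 0.1214, 0.1626]
orientation: [0.73, -0.684, 0.0, -0.001]
wrist_force: [-2.8, -0.5, 4.4]
finger_gap: 0.0345
grasp_force: 71.9
```

Emit:
drive_tool(moves="0 0 0 0;0 0 0 0;0 0 0 0;0 0 -1 0;0 0 -4 0;0 0 -8 0;0 0 -10 0;0 0 -10 0", grip=0.1)

```text
time_s: 30.12
eef_pos: [0.6295, 0.1218, 0.2684]
orientation: [0.73, -0.684, 0.002, -0.004]
wrist_force: [-0.3, 0.0, -0.1]
finger_gap: 0.0471
grasp_force: 0.0
```

Emit:
drive_tool(moves="0 -4 -1 0;0 -8 -2 0;0 -12 -3 0;0 -14 -4 0;0 -14 -4 0")

```text
time_s: 30.53
eef_pos: [0.7702, 0.13, 0.3011]
orientation: [0.729, -0.684, 0.001, 0.0]
wrist_force: [-2.0, 0.3, -1.3]
finger_gap: 0.047
grasp_force: 0.0
```

```bash
python3 - <<'E'
from h import *
print(env.read_state()["eef_pos"])
f,K,W=cam("wrist");np.savez("w9.npz",f=f,K=K,W=W)
t,KT,WT=cam("top");np.savez("t9.npz",f=t,K=KT,W=WT)
b=cv2.resize(f,(400,250))[:,:,::-1]; a=cv2.resize(t[100:310,160:510,::-1],(800,480-130),interpolation=cv2.INTER_CUBIC)
g=cv2.resize(cam("scene")[0][130:290,270:430,::-1],(400,250))
cv2.imwrite("pics/m9.png",cv2.convertScaleAbs(np.vstack([np.hstack([b,g]),a]),alpha=1.5))
E
```

```text
[0.770165   0.1300414  0.30106367]
```

View pics/m9.png

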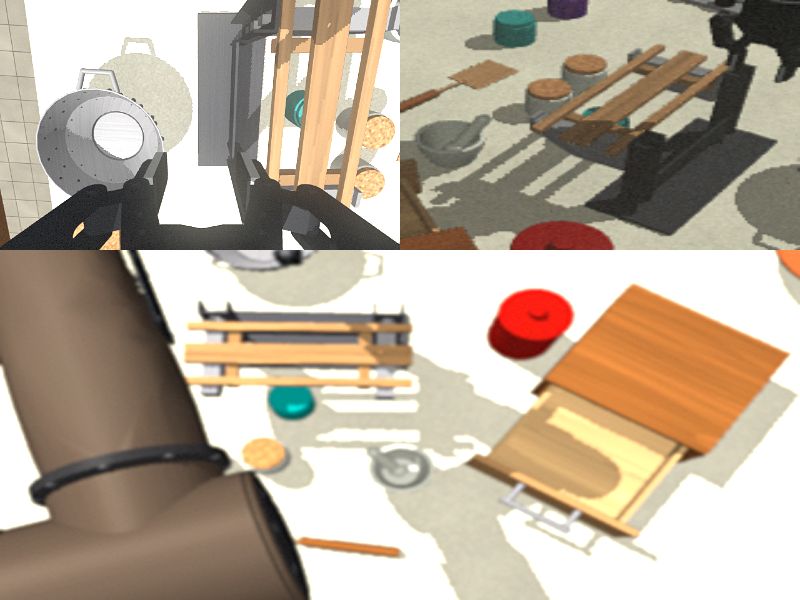

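The montage shows the board level on both brackets (top view (300,355)), two white jars in front of the rack beside the turquoise decoy, and the drawer still open.

```bash
python3 - <<'E'
from h import *
plan([.46,.19,.32],.065-np.pi/2)
E
```

```text
call -3.97 15.09 -0.96 -0.000
call -3.97 15.09 -0.96 -0.000
```

Emit:
drive_tool(moves="-4 15 -1 0;-4 15 -1 0;-4 15 -1 0;-4 15 -1 0;-4 15 -1 0", grip=1)

```text
time_s: 31.1
eef_pos: [0.6089, 0.1611, 0.3144]
orientation: [0.731, -0.683, 0.0, -0.002]
wrist_force: [1.6, 0.7, -0.0]
finger_gap: 0.0854
grasp_force: 0.0
```

Emit:
drive_tool(moves="-4 15 -1 0;-4 15 -1 0;-4 15 -1 0;-4 15 -1 0;-4 15 -1 0;-4 15 -1 0;-4 15 -1 0")

```text
time_s: 31.68
eef_pos: [0.4615, 0.1906, 0.322]
orientation: [0.73, -0.683, 0.0, -0.001]
wrist_force: [0.4, -0.5, -0.3]
finger_gap: 0.0857
grasp_force: 0.0
```

```bash
cat > jars.py <<'E'
from h import *
def jars():
    f,K,W=cam("wrist");np.savez("wj.npz",f=f,K=K,W=W); h=cv2.cvtColor(f,cv2.COLOR_RGB2HSV).astype(int)
    m=((h[...,0]>5)&(h[...,0]<22)&(h[...,1]>70)&(h[...,2]>70)).astype(np.uint8)
    m=cv2.morphologyEx(m,cv2.MORPH_CLOSE,np.ones((7,7)))
    for c in cv2.findContours(m,0,2)[0]:
        if cv2.contourArea(c)>1200:
            P=ray(K,W,c[:,0],.072)[:,:2].astype(np.float32); (q,r)=cv2.minEnclosingCircle(P); e=cv2.fitEllipse(P)
            print(cv2.boundingRect(c),"circle",np.round(q,4),round(r,4),"ell",np.round(e[0],4),np.round(e[1],4))
E
python3 - <<'E'
from jars import *
print(env.read_state()["eef_pos"],yaw())
jars()
E
```

```text
[0.46147205 0.19058851 0.32204106] -3.0753684689486347
(303, 197, 53, 51) circle [0.4493 0.2623] 0.0315 ell [0.4493 0.2626] [0.0597 0.0618]
(298, 107, 56, 57) circle [0.46   0.1629] 0.0307 ell [0.46  0.163] [0.0597 0.0602]
(409, 0, 81, 202) circle [0.3278 0.1232] 0.1056 ell [0.3284 0.1593] [0.0555 0.2236]
(72, 0, 135, 264) circle [0.6572 0.185 ] 0.1517 ell [0.6625 0.1872] [0.128  0.2966]
(15, 0, 72, 264) circle [0.7566 0.1918] 0.1428 ell [0.7579 0.1731] [0.0187 1.1731]
```

```bash
python3 - <<'E'
from h import *
plan([.4493,.2625,.15],.065-np.pi/2)
E
```

```text
call -7.26 0.79 17.15 0.000
```

Emit:
drive_tool(moves="-7.3 0.8 4 0;-7.3 0.8 8 0;-7.3 0.8 12 0;-7.3 0.8 16 0;-7.3 0.8 17 0;-7.3 0.8 17 0;-7.3 0.8 17 0")

```text
time_s: 32.32
eef_pos: [0.4494, 0.262, 0.15]
orientation: [0.73, -0.684, 0.0, 0.003]
wrist_force: [-0.3, 0.5, 1.1]
finger_gap: 0.0852
grasp_force: 0.0
```

```bash
python3 - <<'E'
from h import *
print(env.read_state()["eef_pos"])
plan([.4493,.2625,.022],.065-np.pi/2)
E
```

```text
[0.44939435 0.26199738 0.14996206]
call -0.05 0.01 12.80 -0.001
```

Emit:
drive_tool(moves="0 0 3 0;0 0 6 0;0 0 9 0;0 0 11.5 0;0 0 12.8 0;0 0 12.8 0;0 0 12.8 0")

```text
time_s: 32.9
eef_pos: [0.4509, 0.2639, 0.0249]
orientation: [0.73, -0.684, 0.0, -0.001]
wrist_force: [0.7, -0.0, -0.3]
finger_gap: 0.0853
grasp_force: 0.0
```

Emit:
drive_tool(moves="0 0 0 0;0 0 0 0;0 0 0 0;0 0 0 0;0 0 0 0;0 0 0 0", grip=0.2, force=45)

```text
time_s: 33.4
eef_pos: [0.4507, 0.2643, 0.0257]
orientation: [0.73, -0.684, 0.0, -0.002]
wrist_force: [0.8, -0.6, 5.0]
finger_gap: 0.0668
grasp_force: 49.1
```

Emit:
drive_tool(moves="0 0 -1 0;0 0 -4 0;0 0 -8 0;0 0 -12 0;0 0 -16 0;0 0 -20 0;0 0 -24 0;0 0 -25 0")

```text
time_s: 34.07
eef_pos: [0.4512, 0.2641, 0.2823]
orientation: [0.73, -0.683, 0.001, -0.006]
wrist_force: [0.7, 0.8, -0.9]
finger_gap: 0.0667
grasp_force: 51.7
```

```bash
python3 - <<'E'
from h import *
y=.065; Y=np.array([-np.sin(y),np.cos(y)]); t=np.array([.6273,.1214])+.06*Y
print(t);plan([*t,.26],y-np.pi/2)
E
```

```text
[0.62340275 0.18127329]
call 9.39 -16.64 2.23 -0.000
```

Emit:
drive_tool(moves="9.4 -16.6 2 0;9.4 -16.6 2 0;9.4 -16.6 2 0;9.4 -16.6 2 0;9.4 -16.6 2 0;9.4 -16.6 2 0;9.4 -16.6 2 0;9.4 -16.6 2 0")

```text
time_s: 34.73
eef_pos: [0.6206, 0.1798, 0.254]
orientation: [0.729, -0.684, -0.0, -0.0]
wrist_force: [-1.2, 0.1, -2.1]
finger_gap: 0.0668
grasp_force: 52.0
```

```bash
python3 - <<'E'
from h import *
print(env.read_state()["eef_pos"],env.read_state()["wrist_force"])
plan([.6234,.1813,.213],.065-np.pi/2)
E
```

```text
[0.62062811 0.17978693 0.25396985] [-1.17354973  0.10557376 -2.13707021]
call -0.13 -0.29 4.10 -0.001
```

Emit:
drive_tool(moves="-0.1 -0.3 1 0;-0.1 -0.3 2 0;-0.1 -0.3 3 0;-0.1 -0.3 3.6 0;-0.1 -0.3 3.9 0;-0.1 -0.3 3.9 0")

```text
time_s: 35.23
eef_pos: [0.6233, 0.1812, 0.2131]
orientation: [0.73, -0.684, -0.0, 0.001]
wrist_force: [0.9, -0.8, -2.4]
finger_gap: 0.0667
grasp_force: 52.0
```

Emit:
drive_tool(moves="0 0 0.15 0;0 0 0.3 0;0 0 0.4 0;0 0 0.4 0")

```text
time_s: 35.57
eef_pos: [0.624, 0.1813, 0.2103]
orientation: [0.73, -0.684, -0.0, -0.0]
wrist_force: [0.1, -0.9, -2.1]
finger_gap: 0.0668
grasp_force: 52.0
```

Emit:
drive_tool(moves="0 0 0.1 0;0 0 0.2 0;0 0 0.2 0")

```text
time_s: 35.82
eef_pos: [0.6241, 0.1812, 0.2087]
orientation: [0.73, -0.684, 0.0, -0.0]
wrist_force: [-0.9, 0.8, 0.1]
finger_gap: 0.0669
grasp_force: 52.3
```

Emit:
drive_tool(moves="0 0 0 0;0 0 0 0;0 0 0 0;0 0 0 0;0 0 -3 0;0 0 -7 0;0 0 -10 0;0 0 -10 0", grip=1)

```text
time_s: 36.48
eef_pos: [0.6267, 0.1818, 0.3164]
orientation: [0.73, -0.684, 0.003, -0.005]
wrist_force: [-0.4, -0.6, 0.7]
finger_gap: 0.0852
grasp_force: 0.0
```

```bash
python3 - <<'E'
from h import *
plan([.46,.12,.32],.065-np.pi/2)
E
```

```text
call 5.08 17.04 -0.36 -0.000
```

Emit:
drive_tool(moves="5 17 0 0;5 17 0 0;5 17 0 0;5 17 0 0;5 17 0 0;5 17 0 0;5 17 0 0")

```text
time_s: 37.07
eef_pos: [0.4574, 0.1203, 0.3093]
orientation: [0.73, -0.684, 0.0, -0.001]
wrist_force: [-0.6, 0.8, 0.1]
finger_gap: 0.0856
grasp_force: 0.0
```

```bash
python3 - <<'E'
from jars import *
print(env.read_state()["eef_pos"])
jars()
plan([.46,.163,.15],.065-np.pi/2)
E
```

```text
[0.45743052 0.12033324 0.30933229]
(0, 242, 104, 87) circle [0.7699 0.2921] 0.0643 ell [0.7692 0.2931] [0.1103 0.1201]
(291, 172, 55, 55) circle [0.4603 0.1618] 0.0314 ell [0.4601 0.1622] [0.0595 0.0613]
(402, 17, 88, 237) circle [0.3247 0.092 ] 0.1251 ell [0.3267 0.1207] [0.057  0.2594]
(116, 0, 74, 279) circle [0.6382 0.122 ] 0.1495 ell [0.6376 0.1285] [0.0619 0.2865]
(29, 0, 105, 216) circle [0.6981 0.0867] 0.1113 ell [0.7027 0.079 ] [0.0719 0.2525]
(0, 0, 58, 237) circle [0.7695 0.104 ] 0.1214 ell [0.7703 0.1033] [0.0199 0.4125]
call -4.22 -0.48 15.89 0.000
```

Jar 2 has not moved (0.460, 0.162).

Emit:
drive_tool(moves="-4.2 -0.4 4 0;-4.2 -0.4 8 0;-4.2 -0.4 12 0;-4.2 -0.4 15 0;-4.2 -0.4 15.9 0;-4.2 -0.4 15.9 0;-4.2 -0.4 15.9 0")

```text
time_s: 37.7
eef_pos: [0.4601, 0.1629, 0.1501]
orientation: [0.73, -0.684, 0.0, 0.0]
wrist_force: [0.4, 0.9, 1.2]
finger_gap: 0.0854
grasp_force: 0.0
```

```bash
python3 - <<'E'
from h import *
print(env.read_state()["eef_pos"])
plan([.46,.162,.022],.065-np.pi/2)
E
```

```text
[0.46013113 0.16292671 0.1501323 ]
call 0.09 0.02 12.81 -0.000
```

Emit:
drive_tool(moves="0.1 0 3 0;0.1 0 6 0;0.1 0 9 0;0.1 0 11.5 0;0.1 0 12.8 0;0.1 0 12.8 0;0.1 0 12.8 0")

```text
time_s: 38.28
eef_pos: [0.4606, 0.1626, 0.0229]
orientation: [0.73, -0.684, 0.0, -0.001]
wrist_force: [-0.7, 0.6, 1.7]
finger_gap: 0.0856
grasp_force: 0.0
```

Emit:
drive_tool(moves="0 0 0 0;0 0 0 0;0 0 0 0;0 0 0 0;0 0 0 0;0 0 0 0", grip=0.2, force=45)

```text
time_s: 38.78
eef_pos: [0.4606, 0.1627, 0.0236]
orientation: [0.73, -0.684, 0.0, -0.002]
wrist_force: [-1.3, -1.0, 6.4]
finger_gap: 0.067
grasp_force: 49.0
```

Emit:
drive_tool(moves="0 0 -1 0;0 0 -4 0;0 0 -8 0;0 0 -12 0;0 0 -16 0;0 0 -20 0;0 0 -24 0;0 0 -25 0")

```text
time_s: 39.45
eef_pos: [0.4612, 0.1624, 0.2799]
orientation: [0.73, -0.683, 0.002, -0.006]
wrist_force: [1.3, 0.5, -1.5]
finger_gap: 0.0671
grasp_force: 51.9
```

```bash
python3 - <<'E'
from h import *
y=.065; Y=np.array([-np.sin(y),np.cos(y)]); t=np.array([.6273,.1214])-.06*Y
print(t);plan([*t,.26],y-np.pi/2)
E
```

```text
[0.63119725 0.06152671]
call 11.17 -16.31 1.99 0.000
```

Emit:
drive_tool(moves="11.2 -16.3 2 0;11.2 -16.3 2 0;11.2 -16.3 2 0;11.2 -16.3 2 0;11.2 -16.3 2 0;11.2 -16.3 2 0;11.2 -16.3 2 0;11.2 -16.3 2 0")

```text
time_s: 40.12
eef_pos: [0.6285, 0.0601, 0.2517]
orientation: [0.729, -0.684, -0.0, -0.0]
wrist_force: [-0.2, 0.3, -2.8]
finger_gap: 0.067
grasp_force: 52.2
```

```bash
python3 - <<'E'
from h import *
print(env.read_state()["eef_pos"])
plan([.6312,.0615,.211],.065-np.pi/2)
E
```

```text
[0.62851371 0.06007093 0.2516923 ]
call -0.13 -0.28 4.07 -0.001
```

Emit:
drive_tool(moves="-0.1 -0.3 1 0;-0.1 -0.3 2 0;-0.1 -0.3 3 0;-0.1 -0.3 3.6 0;-0.1 -0.3 3.9 0;-0.1 -0.3 3.9 0")

```text
time_s: 40.62
eef_pos: [0.6311, 0.0616, 0.2112]
orientation: [0.73, -0.684, -0.0, 0.001]
wrist_force: [0.9, -0.1, -2.4]
finger_gap: 0.067
grasp_force: 52.2
```

Emit:
drive_tool(moves="0 0 0.15 0;0 0 0.3 0;0 0 0.4 0;0 0 0.4 0")

```text
time_s: 40.95
eef_pos: [0.6318, 0.0615, 0.2083]
orientation: [0.73, -0.684, 0.0, -0.0]
wrist_force: [0.3, 0.7, -2.0]
finger_gap: 0.0666
grasp_force: 52.2
```

Emit:
drive_tool(moves="0 0 0.1 0;0 0 0.15 0;0 0 0.15 0")

```text
time_s: 41.2
eef_pos: [0.6317, 0.0615, 0.2067]
orientation: [0.73, -0.684, -0.0, 0.0]
wrist_force: [-0.4, -0.6, -1.7]
finger_gap: 0.0672
grasp_force: 52.2
```

Emit:
drive_tool(moves="0 0 0.1 0;0 0 0.1 0")

```text
time_s: 41.37
eef_pos: [0.6318, 0.0614, 0.2064]
orientation: [0.73, -0.684, 0.0, -0.0]
wrist_force: [-1.6, 0.5, 1.7]
finger_gap: 0.0669
grasp_force: 52.7
```

Emit:
drive_tool(moves="0 0 0 0;0 0 0 0;0 0 0 0;0 0 0 0;0 0 -3 0;0 0 -7 0;0 0 -10 0;0 0 -10 0", grip=1)

```text
time_s: 42.03
eef_pos: [0.6346, 0.0616, 0.3137]
orientation: [0.73, -0.684, 0.003, -0.004]
wrist_force: [0.6, 0.0, 1.0]
finger_gap: 0.085
grasp_force: 0.0
```

```bash
python3 - <<'E'
from h import *
plan([.385,-.225,.25],-np.radians(119.3))
E
```

```text
call 13.49 13.39 3.18 0.288
call 16.74 9.00 3.18 0.288
```

Emit:
drive_tool(moves="13.5 13.4 3 0.29;13.5 13.4 3 0.29;13.5 13.4 3 0.29;13.5 13.4 3 0.29;13.5 13.4 3 0.29;13.5 13.4 3 0.29", grip=-0.25)

```text
time_s: 42.53
eef_pos: [0.5033, -0.0846, 0.2757]
orientation: [-0.622, 0.783, 0.0, -0.0]
wrist_force: [0.3, 1.0, -1.2]
finger_gap: 0.0321
grasp_force: 0.0
```

Emit:
drive_tool(moves="16.7 9 3 0.29;16.7 9 3 0.29;16.7 9 3 0.29;16.7 9 3 0.29;16.7 9 3 0.29;16.7 9 3 0.29;16.7 9 3 0.29;16.7 9 3 0.29")

```text
time_s: 43.2
eef_pos: [0.3824, -0.2247, 0.2462]
orientation: [-0.503, 0.864, -0.0, 0.0]
wrist_force: [0.9, -0.3, -0.7]
finger_gap: 0.0321
grasp_force: 0.0
```

```bash
python3 - <<'E'
from h import *
s=env.read_state();print(s["eef_pos"],np.degrees(yaw()))
f,K,W=cam("wrist"); print(proj(K,W,[[.3729,-.2196,.084]]))
h=cv2.cvtColor(f,cv2.COLOR_RGB2HSV).astype(int); 
for r in (100,140,170,200,220): print(r,''.join('#' if h[r,x,1]<45 and h[r,x,2]>50 and h[r,x,2]<150 else '.' for x in range(290,400,2)), f[r,330:380:6].mean(1).astype(int))
plan([.3729,-.2196,.10],-np.radians(119.3))
E
```

```text
[ 0.38241104 -0.22466228  0.2461999 ] 150.4583416952827
[[335.14582762 178.14548818]]
100 ...###................######........................... [151 110 103 155 158 156 156 156 160]
140 ...####.#..........########............................ [ 93 117  84 156 162 155 157 157 159]
170 ...####............########............................ [ 97 119 113 157 158 162 155 159 160]
200 ....###............#######............................. [ 99 118 170 156 159 158 162 154 162]
220 ....##.............#######............................. [102 115 172 159 151 164 172 162 161]
call 0.07 1.08 14.61 -0.003
```

Emit:
drive_tool(moves="0 1.1 4 0;0 1.1 8 0;0 1.1 12 0;0 1.1 15.5 0;0 1.1 17.2 0;0 1.1 17.2 0;0 1.1 17.2 0")

```text
time_s: 43.83
eef_pos: [0.3728, -0.2187, 0.0735]
orientation: [-0.504, 0.863, 0.0, -0.001]
wrist_force: [-0.8, -0.1, 0.3]
finger_gap: 0.0321
grasp_force: 0.0
```

Emit:
drive_tool(moves="0 0 0 0;0 0 0 0;0 0 0 0;0 0 0 0;0 0 0 0", grip=-0.9, force=40)

```text
time_s: 44.25
eef_pos: [0.374, -0.2192, 0.0754]
orientation: [-0.504, 0.864, -0.001, 0.002]
wrist_force: [0.1, 4.8, 7.4]
finger_gap: 0.0101
grasp_force: 39.7
```

Emit:
drive_tool(moves="0 -1 0 0;0 -3 0 0;0 -5 0 0;0 -7 0 0;0 -9 0 0;0 -11 0 0;0 -13 0 0;0 -14 0 0")

```text
time_s: 44.92
eef_pos: [0.4972, -0.2892, 0.0754]
orientation: [-0.504, 0.864, -0.001, 0.001]
wrist_force: [0.9, 4.8, 10.6]
finger_gap: 0.0105
grasp_force: 40.5
```

Emit:
drive_tool(moves="0 -1 0 0;0 -1.8 0 0;0 -2.4 0 0;0 -2.8 0 0;0 -3.1 0 0;0 -3.1 0 0")

```text
time_s: 45.42
eef_pos: [0.5206, -0.3025, 0.0754]
orientation: [-0.504, 0.864, 0.001, 0.0]
wrist_force: [-3.9, 9.8, 13.5]
finger_gap: 0.0101
grasp_force: 40.9
```

Emit:
drive_tool(moves="0 0 0 0;0 0 0 0;0 0 0 0;0 0 -4 0;0 0 -8 0;0 0 -12 0;0 0 -16 0;0 0 -18 0", grip=-0.25)

```text
time_s: 46.08
eef_pos: [0.5223, -0.3045, 0.2596]
orientation: [-0.504, 0.864, -0.003, 0.002]
wrist_force: [1.2, -0.2, 1.4]
finger_gap: 0.0321
grasp_force: 0.0
```

Emit:
drive_tool(moves="0 4 -2 0;0 8 -2 0;0 8 -2 0;0 8 -2 0;0 8 -2 0")

```text
time_s: 46.5
eef_pos: [0.4514, -0.264, 0.2744]
orientation: [-0.504, 0.864, -0.0, 0.001]
wrist_force: [0.5, -0.5, 0.1]
finger_gap: 0.032
grasp_force: 0.0
```

```bash
python3 - <<'E'
from h import *
t=cam("top")[0];f=cam("scene")[0]
a=cv2.resize(t[90:310,160:510,::-1],(480,300),interpolation=cv2.INTER_CUBIC)
b=cv2.resize(f[110:350,200:440,::-1],(300,300),interpolation=cv2.INTER_CUBIC)
cv2.imwrite("pics/fin.png",cv2.convertScaleAbs(np.hstack([a,b]),alpha=1.4))
E
```

```text
(no output)
```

View pics/fin.png

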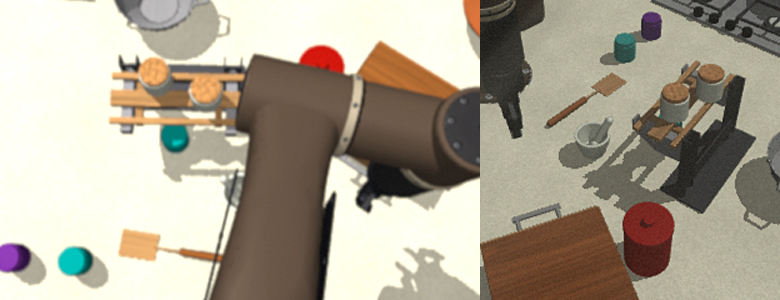

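The final montage shows the drawer shut and both jars upright on the board. The left jar at (155,72) looks shifted towards the rack compared with the right one at (205,90), so I will measure it.

```bash
python3 - <<'E'
from h import *
y=.065; X=np.array([np.cos(y),np.sin(y)]);Y=np.array([-X[1],X[0]]);c=np.array([.6273,.1214])
S=350/480
for n,pts in(("top",[(160+155*S,90+69*220/300),(160+205*S,90+87*220/300)]),("scene",[(200+711*.8-384,110+72*.8),(200+675*.8-384,110+91*.8)])):
    f,K,W=cam(n); h=cv2.cvtColor(f,cv2.COLOR_RGB2HSV).astype(int)
    print(n,((ray(K,W,pts,.256)[:,:2]-c)@np.c_[X,Y]).round(4).tolist())
    # board corners by prediction
    print(proj(K,W,[[*(c+X*.04+Y*.06),.256],[*(c+Y*.06),.256],[*(c-Y*.06),.256],[*(c+Y*.15),.184],[*(c-Y*.15),.184]]).round(1).tolist(), pts)
E
```

```text
top [[0.0354, 0.0427], [-0.0012, -0.0609]]
[[266.9, 138.9], [266.2, 152.4], [309.2, 153.4], [239.5, 160.0], [339.9, 162.2]] [(273.0208333333333, 140.6), (309.47916666666663, 153.8)]
scene [[0.0368, 0.0423], [0.0013, -0.0639]]
[[388.6, 164.9], [376.8, 160.0], [356.3, 181.9], [388.1, 162.8], [338.4, 217.9]] [(384.80000000000007, 167.6), (356.0, 182.8)]
```

The left jar was knocked to 36 mm off the board's centre line and 43 mm along it. Both views agree at the lid height expected for an upright jar, so it stands on the slats within the 50 by 145 mm limit.

```bash
python3 -c "
from bench import env
print(env.finish_job())"
```

```text
the job is handed in; nothing more can be done
None
```

I handed the job in with both brackets locked, the board level on them, both white jars upright on it and the drawer shut; the left jar was knocked about 36 mm toward the rack but still stands within the limits, and no verdict came back.

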